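# Load the shaker and snap its guard on

### The arm

A 6-joint arm with a two-finger parallel gripper is mounted at the origin on the work surface. World frame = base frame: x ahead of the robot, y to its left, z up, the work surface at z = 0. Lengths are in m, angles in rad, forces in N, time in s.
With the tool pointing down it reaches from about 0.325 to 0.9 m from the base axis. Payload 6.1 kg.
Tool frame: the origin (TCP) lies on the front face of the gripper's body, between the roots of the fingers; the fingertips stand 70 mm ahead of it and the grasp point (between the pads) lies 51 mm ahead of it; z points along the fingers, y is the line along which they close (so a half turn about z gives the same grasp; the last joint's range is limited). The gripper opens to 87 mm and grips with 3 to 60 N. Pads are 19 mm wide; open, the fingers measure 117 mm over their backs; the gripper's body (75 mm by 190 mm) begins 51 mm behind the grasp point.
Start: joints at [-1.44, 0.22, 1.526, -0, 1.395, -0.126], TCP at [0.159, -0.604, 0.292] pointing down, gripper open.
Joint ranges: [-2.98, 2.98], [-0.91, 2.08], [0.09, 2.57], [-1.24, 4.39], [0.2, 2.65], [-2.68, 2.68]. Speed limits (rad/s): [2.57, 2.57, 3.01, 3.14, 3.14, 3.14].

### API

Orientations are given as [roll, pitch, yaw] about the fixed x, y, z axes, in that order (R = Rz(yaw) Ry(pitch) Rx(roll)).
In Python, from rig import robot gives the robot as it stands. The module is installed in compiled form; this text tells all that it offers.
- The arm moves only by the shell command python3 -m crank 'ROWS'. ROWS is JSON, a list of rows, each an object with "dp": the shift along the tool's x, y, z as a fraction of full scale, a list of three; "yaw": the turn about the tool's z as a fraction of full scale; "gripper": the opening, from 0 (shut) to 1 (fully open). A call has 1 to 5 rows; each row shifts and turns the commanded pose from where the row before left it, along the tool's axes as they then stand; what a row does not reach is not made up. Full scale, the value 1, is 0.025 m for a shift and 0.08 rad for a turn. A row lasts 1/10 s, in which the tool goes at most 50 mm and 8.59 degrees, less where a joint would pass 70% of its speed; a pose out of reach is approached as far as the arm can. A call with a number of a shift or a turn outside -1 to 1 is refused whole. A call with a gripper value outside its range is refused whole. The fingers move at their own pace and stop on an object; the grip force is fixed at half the most. Time passes only in rows, so rows that do not move let the fingers close. It gives the time, the measured TCP pose, the force, the opening and the grip force at its end, in the units of the state.
- robot.read_state(): the state, without advancing time (a new reading comes with each control period).
- robot.read_camera(name): name is "scene" or "top" or "wrist"; returns the picture (400x640x3 uint8, blue, green, red); there is no depth.
- robot.camera_info(name): a dict with "K" (3x3 intrinsics, pixels), "D" ([k1, k2, p1, p2, k3] as OpenCV has them; the pictures are not rectified), "rvec" (rotation vector, rad) and "tvec" (3), from world to camera coordinates, as OpenCV has them; the wrist camera has in their place "mount" (4x4, takes a point from camera to tool coordinates, whose origin is the TCP and whose axes are the flange's). Camera axes: x right, y down, z forward; pixel columns grow to the right and rows downward; lengths in m; the calibration is good to about 2 mm. A picture is of the moment at which its call begins: read the wrist's pose just before it. camera_info takes no time and is no camera call.
- robot.finish_job(): hands the job in; it is judged then, once.
The state is a dict: "time": time; "qpos": joint angles; "dq": joint speeds; "joint_efforts": joint torques, N m; "eef_pos": TCP position; "tcp_rot": TCP orientation; "wrist_force": force on the tool from outside, world axes, zero at the start; "wrist_torque": the same for the moment, N m; "width": finger opening in m; "grip_force": force on a finger pad.
Only numpy, scipy, OpenCV 4.12 (cv2) and the standard library are available. Lean on these libraries where they do the work, as an engineer would, in place of code of your own. Each camera call takes 0.05 s, during which the arm holds its last target. There are 200 camera calls.

### The job

Switch the shaker's isolator off first; then, with it off, stand every squat blue-capped sample jar on the bench upright in a cell of the shaker tray, set the white guard cover over them, and press it down corner by corner until all four corners have clicked fully home. Then switch the isolator back on, and leave the other things on the bench where they are.

Things in the scene. Friction and masses are not known exactly. Their poses are not given: they have to be found in the camera images.
- shaker: bench shaker, fixed: white block 230 x 210 mm, top 50 mm above the bench, with an open grey tray of 2 x 2 cells in the middle of its top. Origin: centre of its underside, on the bench; x along the tray's long side, z up (a half turn is the same). Four sprung steel catches just outside the tray, at x = +-58, y = +-80 mm, noses 66 mm above the bench, slide outwards along y and spring back
- cell1 (a point): middle of the floor of tray cell 1, 50 mm above the bench; the floor is about 73 x 63 mm (x, y of the shaker), dividers 4 mm. The tray's outer walls, 159 x 139 mm at the foot, lean in to 149 x 129 mm at their top, 32 mm above the floor, and so guide the cover; dividers end 30 mm above the floor. Any jar may go in any cell
- cell2 (a point): middle of the floor of tray cell 2, 50 mm above the bench; the floor is about 73 x 63 mm (x, y of the shaker), dividers 4 mm. The tray's outer walls, 159 x 139 mm at the foot, lean in to 149 x 129 mm at their top, 32 mm above the floor, and so guide the cover; dividers end 30 mm above the floor. Any jar may go in any cell
- cell3 (a point): middle of the floor of tray cell 3, 50 mm above the bench; the floor is about 73 x 63 mm (x, y of the shaker), dividers 4 mm. The tray's outer walls, 159 x 139 mm at the foot, lean in to 149 x 129 mm at their top, 32 mm above the floor, and so guide the cover; dividers end 30 mm above the floor. Any jar may go in any cell
- cell4 (a point): middle of the floor of tray cell 4, 50 mm above the bench; the floor is about 73 x 63 mm (x, y of the shaker), dividers 4 mm. The tray's outer walls, 159 x 139 mm at the foot, lean in to 149 x 129 mm at their top, 32 mm above the floor, and so guide the cover; dividers end 30 mm above the floor. Any jar may go in any cell
- cover: loose snap-fit guard cover: white plastic box, open below, 170 x 150 x 66 mm without its rib, inside 162 x 142 mm, 0.18 kg, right way up on the bench. Origin: centre of its lower rim; x along its long side (a half turn is the same). Two lugs low on each long side snap under the shaker's catches. Set squarely over the tray it rests on the catches, rim 62 mm above the bench; snapped home, 50 mm
- cover_rib (a point): middle of the grip rib on top of the cover: 80 mm long along the cover's x, 18 mm thick across y, 30 mm high; this point is 81 mm above the cover's rim, 15 mm below the rib's top. Pinch it across its thickness from above
- corner1 (a point): top of the cover at corner 1 (a grey 34 mm square press pad), 64 mm along x and 54 mm along y from its middle, 66 mm above its rim: 116 mm above the bench when that corner is home, about 128 mm when resting on its catch. 10 to 22 N pressed straight down on a corner snaps it home with a click; it reads up to 3 mm higher while the others are still up
- corner2 (a point): top of the cover at corner 2 (a grey 34 mm square press pad), 64 mm along x and 54 mm along y from its middle, 66 mm above its rim: 116 mm above the bench when that corner is home, about 128 mm when resting on its catch. 10 to 22 N pressed straight down on a corner snaps it home with a click; it reads up to 3 mm higher while the others are still up
- corner3 (a point): top of the cover at corner 3 (a grey 34 mm square press pad), 64 mm along x and 54 mm along y from its middle, 66 mm above its rim: 116 mm above the bench when that corner is home, about 128 mm when resting on its catch. 10 to 22 N pressed straight down on a corner snaps it home with a click; it reads up to 3 mm higher while the others are still up
- corner4 (a point): top of the cover at corner 4 (a grey 34 mm square press pad), 64 mm along x and 54 mm along y from its middle, 66 mm above its rim: 116 mm above the bench when that corner is home, about 128 mm when resting on its catch. 10 to 22 N pressed straight down on a corner snaps it home with a click; it reads up to 3 mm higher while the others are still up
- jar1: squat sample jar: clear glass with a paper label and a blue screw cap, 46 mm across and 58 mm high, about 0.12 kg, upright on the bench. Origin: centre of its underside. May be absent (two to four of the four jars are there)
- jar2: squat sample jar: clear glass with a paper label and a blue screw cap, 46 mm across and 58 mm high, about 0.12 kg, upright on the bench. Origin: centre of its underside. May be absent (two to four of the four jars are there)
- jar3: squat sample jar: clear glass with a paper label and a blue screw cap, 46 mm across and 58 mm high, about 0.12 kg, upright on the bench. Origin: centre of its underside. May be absent (two to four of the four jars are there)
- jar4: squat sample jar: clear glass with a paper label and a blue screw cap, 46 mm across and 58 mm high, about 0.12 kg, upright on the bench. Origin: centre of its underside. May be absent (two to four of the four jars are there)
- isolator: the shaker's isolator switch, fixed to the bench: grey box 110 x 75 x 35 mm with a black toggle handle, hinged in its middle 30 mm above the bench about the y axis. Origin: centre of the underside, on the bench; z up, x from the off side (round ring mark, towards the robot) to the on side (bar mark, away from the robot)
- handle (a joint): angle of the toggle handle: 0 = off (leaning 0.55 rad towards the isolator's -x), 1.1 = on (leaning 0.55 rad towards +x). It is weighted and tips over centre: once past the middle (0.55) it falls to the far stop and stays; about 2 N at the tip moves it. It is on at the start
- handle_tip (a point): middle of the free end of the toggle handle, 80 mm from the hinge; the handle is a flat black bar 44 mm wide (along the isolator's y) and 14 mm thick
- media_bottle: tall clear glass bottle with a blue cap, 68 mm across, 130 mm high; leave it alone
- beaker: open glass beaker, 72 mm across, 90 mm high; leave it alone
- weigh_dish: shallow open aluminium dish, 52 mm across, 18 mm high; leave it alone
- spatula: lab spatula with a black handle, 170 mm long, lying flat; leave it alone
- tip_box: grey pipette tip box with a clear lid, 120 x 85 x 65 mm; leave it alone
- weight: plain steel calibration weight, 36 mm across, 40 mm high; leave it alone
There are look-alikes about, which are no part of the job. Leave any yellow look-alike of the jar4 alone.

How it is judged:
By the outcome, as a careful person would: the job done as asked, in the order asked, and still so for the second after the job is handed in, with the robot touching nothing.
Of jar1, jar2, jar3, jar4 only 2 to 4 are there at a start; the rules pass over those that are not, and their reading is None.
At some moment in a run one of cover may be knocked a few centimetres aside while the robot is not near it.
Once in a run the grip may slacken for a moment while it holds something.
It also fails if it takes over 210 s, if anything falls off the work surface, if the arm or the gripper's body presses on something with over 40 N, if the wrist force passes 120 N, or if a joint passes its speed limit or range.

## Working session

There is one attempt and no reset: what is moved stays moved. The work goes in short steps, Python scripts to look and compute and a shell command to move; the robot and the scene stay as the last step left them, time stands still between calls to the robot, and variables do not carry over. Pictures are saved under pics/ and viewed, at most 14 in all, crops included, and the job is handed in when it is done.

```bash
mkdir -p pics; cat > h.py <<'E'
import numpy as np, cv2
from rig import robot
from scipy.spatial.transform import Rotation as R
def cam(n):
    i=robot.camera_info(n);K=np.array(i["K"]);D=np.array(i["D"],float)
    if "mount" in i:
        s=robot.read_state();T=np.eye(4);T[:3,:3]=R.from_euler('xyz',s["tcp_rot"]).as_matrix();T[:3,3]=s["eef_pos"]
        M=np.linalg.inv(T@np.array(i["mount"]));return K,D,M[:3,:3],M[:3,3]
    return K,D,cv2.Rodrigues(np.array(i["rvec"],float))[0],np.array(i["tvec"],float).ravel()
def w(c,px,z):
    K,D,Rm,t=c
    u=cv2.undistortPoints(np.array(px,float).reshape(-1,1,2),K,D).reshape(-1,2)
    o=-Rm.T@t;d=np.c_[u,np.ones(len(u))]@Rm
    return o+d*((np.asarray(z)-o[2])/d[:,2])[:,None]
def pix(c,P):
    K,D,Rm,t=c
    return cv2.projectPoints(np.array(P,float).reshape(-1,3),cv2.Rodrigues(Rm)[0],t,K,D)[0].reshape(-1,2)
def go(target,yaw=None):
    """print shift in row units (tool axes) to target TCP, yaw units"""
    s=robot.read_state();Rm=R.from_euler('xyz',s["tcp_rot"]).as_matrix()
    d=Rm.T@(np.array(target)-s["eef_pos"])/0.025
    print("units",d.round(2),"pos",np.round(s["eef_pos"],4),"rot",np.round(s["tcp_rot"],3),"w",round(s["width"],4))
    if yaw is not None:
        # desired world direction of tool y axis (angle), mod pi
        a=np.arctan2(Rm[1,1],Rm[0,1]);e=(yaw-a+np.pi/2)%np.pi-np.pi/2
        print("tool y ang",round(a,3),"turn units(tool z down => -)",round(-e/0.08,2),"q6",round(s["qpos"][5],3))
E
python3 - <<'E'
from h import *
for n in("top","scene"):
    cv2.imwrite(f"pics/{n}0.png",cv2.resize(robot.read_camera(n),(800,500),interpolation=cv2.INTER_CUBIC))
    c=cam(n);print(n,c[0].round(1).tolist(),c[1],(-c[2].T@c[3]).round(3))
s=robot.read_state();print(s)
E
```

```text
top [[436.8, 0.0, 322.7], [0.0, 436.8, 203.2], [0.0, 0.0, 1.0]] [-0.01857165  0.          0.          0.          0.        ] [4.060e-01 1.000e-03 1.176e+00]
scene [[447.6, 0.0, 319.2], [0.0, 447.6, 199.5], [0.0, 0.0, 1.0]] [-0.1165493  0.         0.         0.         0.       ] [ 1.153 -0.573  0.825]
{'time': 0.1, 'qpos': array([-1.44011308e+00,  2.21139150e-01,  1.52747840e+00,  1.77726950e-05,
        1.39467645e+00, -1.26099112e-01]), 'dq': array([ 0.00093288, -0.00151742, -0.0026614 ,  0.00070968, -0.00138957,
       -0.00147668]), 'joint_efforts': array([ 2.32389182e-03, -4.95941913e+01, -3.88520193e+01,  7.03792716e-02,
        5.14782756e-02, -6.14192072e-05]), 'eef_pos': array([ 0.15867704, -0.60408469,  0.29126124]), 'tcp_rot': array([-3.13990701e+00, -2.31324416e-04,  2.56779033e-01]), 'wrist_force': array([0.22099537, 0.62632622, 0.03404614]), 'wrist_torque': array([ 0.04952907,  0.01067304, -0.02357122]), 'grip_force': 0.0, 'width': 0.08706379907972901}
```

View pics/top0.png

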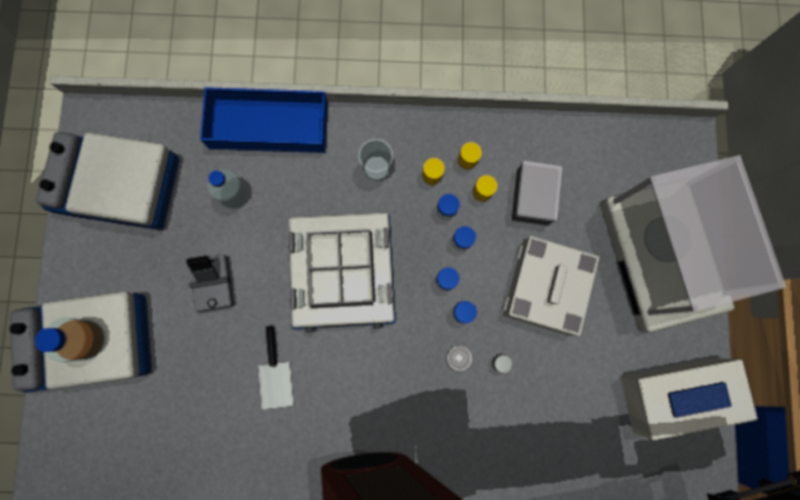

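View pics/scene0.png

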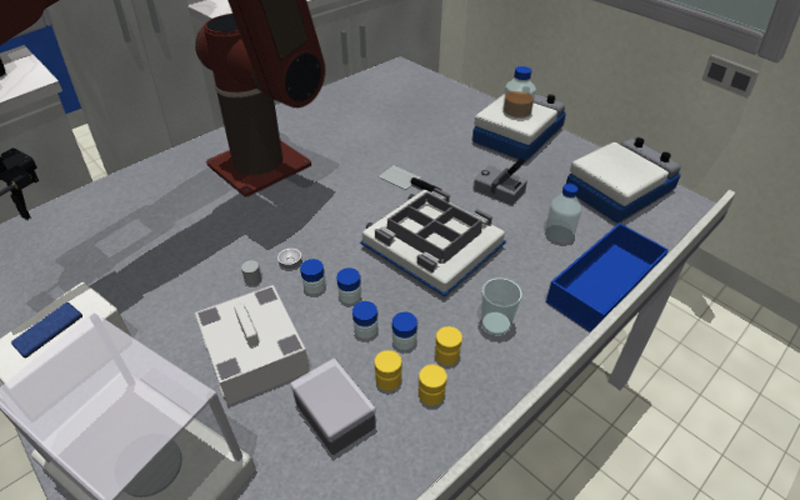

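Top view: the blue jars are at (448,205), (465,237), (447,278) and (465,312). Things that could be mistaken for them:
- Yellow-capped jars at (433,169), (471,153) and (486,186).
- The tall media bottle at (217,180).
- The brown bottle on the hotplate at (45,340).

The shaker is at (341,270), the cover at (553,285) and the isolator at (211,285), with its ring mark on the robot side at (211,303). Next is one close crop to check the choice.

```bash
python3 - <<'E'
from h import *
im=robot.read_camera("top");cv2.imwrite("pics/t1.png",im)
a=cv2.resize(im[120:280,140:300],None,fx=3.6,fy=3.6,interpolation=cv2.INTER_CUBIC)
cv2.imwrite("pics/cropA.png",a)
b=cv2.resize(im[110:270,330:490],None,fx=3.6,fy=3.6,interpolation=cv2.INTER_CUBIC)
cv2.imwrite("pics/cropB.png",b)
hsv=cv2.cvtColor(im,cv2.COLOR_BGR2HSV);m=cv2.inRange(hsv,(105,150,80),(125,255,255))
n,l,s,ce=cv2.connectedComponentsWithStats(m);c=cam("top")
for i in range(1,n):
    if s[i,4]>60: print(ce[i].round(1),s[i,2:],w(c,[ce[i]],[.058]).round(4))
E
```

```text
[213.4  96.2] [  99   45 3158] [[0.8596 0.2725 0.058 ]]
[172.7 142.2] [ 13  12 111] [[0.7288 0.3704 0.058 ]]
[358.5 163.5] [ 16  18 217] [[ 0.6878 -0.1195  0.058 ]]
[371.2 189.4] [ 17  18 227] [[ 0.6195 -0.1536  0.058 ]]
[358.  222.4] [ 17  18 232] [[ 0.5316 -0.1203  0.058 ]]
[371.8 249.3] [ 18  17 236] [[ 0.4636 -0.1567  0.058 ]]
[ 37.5 271.5] [ 20  19 307] [[0.3837 0.6814 0.058 ]]
[559.6 319.1] [ 46  25 759] [[ 0.2993 -0.6387  0.058 ]]
```

View pics/cropA.png

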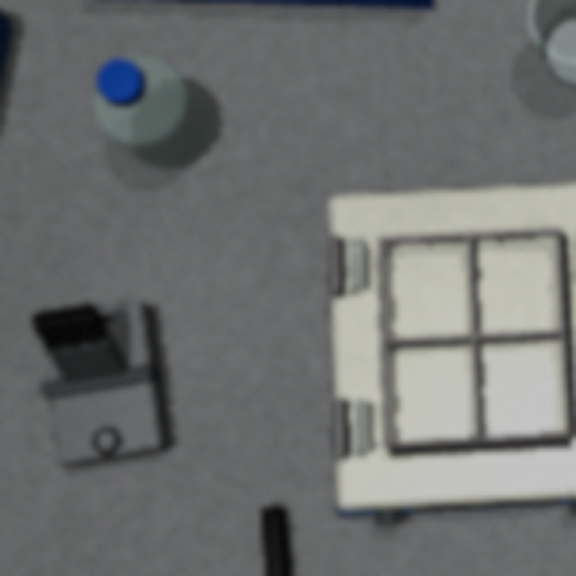

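View pics/cropB.png

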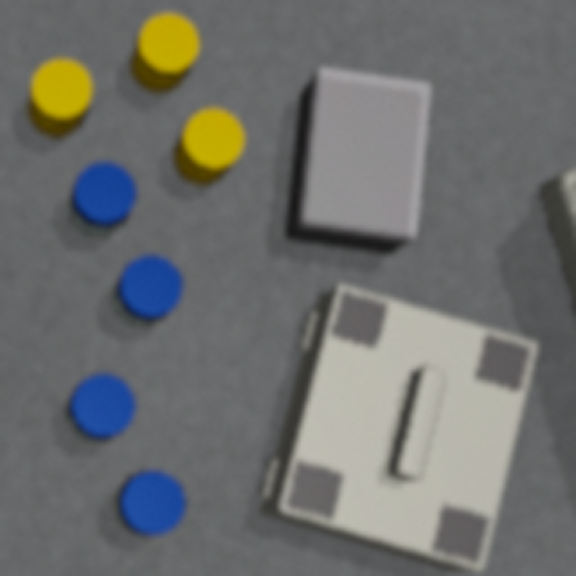

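Crop A (full px = 140+x/3.6, 120+y/3.6): the tray's rim corners are at (383,241), (565,232), (572,440) and (389,451). The isolator's ring is at (107,440), its near edge runs (65,465) to (168,448), and the handle's end is at (70,322), leaning away from the robot, so on. Crop B: four squat blue caps are confirmed and the three yellow ones are to be left. The cover's pads are at (359,320), (503,363), (461,532) and (314,490), and the rib runs (430,370) to (411,475).

```bash
python3 - <<'E'
from h import *
c=cam("top")
A=lambda p:np.array(p,float)/3.6+[140,120]
B=lambda p:np.array(p,float)/3.6+[330,110]
t=w(c,A([(383,241),(565,232),(572,440),(389,451)]),[.082]*4);print("tray",t.round(4),t.mean(0).round(4))
d=t[0]+t[1]-t[2]-t[3];print("yaw",np.arctan2(d[1],d[0]),np.linalg.norm(d)/2,np.linalg.norm(t[0]+t[3]-t[1]-t[2])/2)
print("iso ring",w(c,A([(107,440)]),[.035]),"edge",w(c,A([(65,465),(168,448)]),[.035]*2).round(4))
print("tip",w(c,A([(70,322)]),[.1]).round(4))
p=w(c,B([(359,320),(503,363),(461,532),(314,490)]),[.066]*4);print("cover",p.round(4),p.mean(0).round(4))
d=p[0]+p[1]-p[2]-p[3];print("dir",np.arctan2(d[1],d[0]),np.linalg.norm(d)/2,np.linalg.norm(p[0]+p[3]-p[1]-p[2])/2)
r=w(c,B([(430,370),(411,475)]),[.096]*2);print("rib",r.round(4))
q=np.array([[0.6878,-0.1195],[0.6195,-0.1536],[0.5316,-0.1203],[0.4636,-0.1567]])
print(robot.camera_info("wrist")["mount"])
s=cam("scene");print("jar in scene px*1.25",(pix(s,np.c_[q,[.058]*4])*1.25).round(0))
g=w(c,A([(383,241),(565,232),(572,440),(389,451)]),[.082]*4);print((pix(s,g)*1.25).round(0))
E
```

```text
tray [[0.6109 0.1675 0.082 ]
 [0.6215 0.0396 0.082 ]
 [0.4748 0.0296 0.082 ]
 [0.4636 0.1556 0.082 ]] [0.5427 0.0981 0.082 ]
yaw 0.07467941979783699 0.1474276989138991 0.1274036408357191
iso ring [[0.46805599 0.36465127 0.035     ]] edge [[0.4493 0.3932 0.035 ]
 [0.4636 0.3206 0.035 ]]
tip [[0.5443 0.3755 0.1   ]]
cover [[ 0.5977 -0.3054  0.066 ]
 [ 0.5696 -0.41    0.066 ]
 [ 0.4476 -0.3768  0.066 ]
 [ 0.4744 -0.2719  0.066 ]] [ 0.5223 -0.341   0.066 ]
dir -0.26544551764559676 0.12706274431769538 0.10829476038638626
rib [[ 0.5586 -0.3469  0.096 ]
 [ 0.4848 -0.3323  0.096 ]]
[[ 5.28848204e-05 -9.53942713e-01 -2.99988829e-01  8.29445467e-02]
 [ 9.99999993e-01  8.19180038e-05 -8.42040114e-05 -8.17235680e-05]
 [ 1.04900289e-04 -2.99988822e-01  9.53942711e-01 -9.26880642e-02]
 [ 0.00000000e+00  0.00000000e+00  0.00000000e+00  1.00000000e+00]]
jar in scene px*1.25 [[404. 319.]
 [365. 308.]
 [348. 274.]
 [312. 265.]]
[[478. 219.]
 [440. 250.]
 [386. 218.]
 [424. 191.]]
```

```bash
T='{"dp":[0,0,0],"yaw":-1,"gripper":0}'
python3 -m crank '[{"dp":[0,0,0],"yaw":-1,"gripper":0},{"dp":[0,0,0],"yaw":-1,"gripper":0},{"dp":[0,0,0],"yaw":-1,"gripper":0},{"dp":[0,0,0],"yaw":-1,"gripper":0},{"dp":[0,0,0],"yaw":-1,"gripper":0}]'
python3 -m crank '[{"dp":[0,0,0],"yaw":-1,"gripper":0},{"dp":[0,0,0],"yaw":-1,"gripper":0},{"dp":[0,0,0],"yaw":-1,"gripper":0},{"dp":[0,0,0],"yaw":-1,"gripper":0},{"dp":[0,0,0],"yaw":-1,"gripper":0}]'
python3 -m crank '[{"dp":[0,0,0],"yaw":-1,"gripper":0},{"dp":[0,0,0],"yaw":-1,"gripper":0},{"dp":[0,0,0],"yaw":-1,"gripper":0},{"dp":[0,0,0],"yaw":-1,"gripper":0},{"dp":[0,0,0],"yaw":-1,"gripper":0}]'
python3 -m crank '[{"dp":[0,0,0],"yaw":-1,"gripper":0},{"dp":[0,0,0],"yaw":-1,"gripper":0},{"dp":[0,0,0],"yaw":-0.36,"gripper":0}]'
python3 -c "
from h import *
go([.594,.384,.26],.075)"
```

```text
time: 0.65
eef_pos: [0.1587, -0.6043, 0.2917]
tcp_rot: [-3.141, -0.0, 0.66]
wrist_force: [1.0, -0.7, -0.2]
width: 0.0548
grip_force: 0.0
time: 1.15
eef_pos: [0.1587, -0.6043, 0.2918]
tcp_rot: [-3.141, -0.001, 1.06]
wrist_force: [0.5, -0.0, -0.3]
width: 0.015
grip_force: 0.0
time: 1.65
eef_pos: [0.1587, -0.6043, 0.2917]
tcp_rot: [-3.141, -0.001, 1.46]
wrist_force: [-0.3, -1.0, 0.3]
width: 0.0008
grip_force: 0.0
time: 1.95
eef_pos: [0.1587, -0.6043, 0.2918]
tcp_rot: [-3.142, -0.001, 1.648]
wrist_force: [0.5, 0.4, 0.3]
width: 0.0007
grip_force: 0.0
units [38.08 20.39  1.3 ] pos [ 0.1587 -0.6043  0.2918] rot [-3.142e+00 -1.000e-03  1.648e+00] w 0.0007
tool y ang 0.077 turn units(tool z down => -) 0.02 q6 -1.517
```

```bash
python3 -m crank '[{"dp":[1,0.54,0],"yaw":0,"gripper":0},{"dp":[1,0.54,0],"yaw":0,"gripper":0},{"dp":[1,0.54,0],"yaw":0,"gripper":0},{"dp":[1,0.54,0],"yaw":0,"gripper":0},{"dp":[1,0.54,0],"yaw":0,"gripper":0}]' >/dev/null
python3 -m crank '[{"dp":[1,0.54,0],"yaw":0,"gripper":0},{"dp":[1,0.54,0],"yaw":0,"gripper":0},{"dp":[1,0.54,0],"yaw":0,"gripper":0},{"dp":[1,0.54,0],"yaw":0,"gripper":0},{"dp":[1,0.54,0],"yaw":0,"gripper":0}]' >/dev/null
python3 -m crank '[{"dp":[1,0.54,0],"yaw":0,"gripper":0},{"dp":[1,0.54,0],"yaw":0,"gripper":0},{"dp":[1,0.54,0],"yaw":0,"gripper":0},{"dp":[1,0.54,0],"yaw":0,"gripper":0},{"dp":[1,0.54,0],"yaw":0,"gripper":0}]' >/dev/null
python3 -m crank '[{"dp":[1,0.54,0],"yaw":0,"gripper":0},{"dp":[1,0.54,0],"yaw":0,"gripper":0},{"dp":[1,0.54,0],"yaw":0,"gripper":0},{"dp":[1,0.54,0],"yaw":0,"gripper":0},{"dp":[1,0.54,0],"yaw":0,"gripper":0}]' >/dev/null
python3 -m crank '[{"dp":[1,0.54,0],"yaw":0,"gripper":0},{"dp":[1,0.54,0],"yaw":0,"gripper":0},{"dp":[1,0.54,0],"yaw":0,"gripper":0},{"dp":[1,0.54,0],"yaw":0,"gripper":0},{"dp":[1,0.54,0],"yaw":0,"gripper":0}]' >/dev/null
python3 -m crank '[{"dp":[1,0.54,0],"yaw":0,"gripper":0},{"dp":[1,0.54,0],"yaw":0,"gripper":0},{"dp":[1,0.54,0],"yaw":0,"gripper":0},{"dp":[1,0.54,0],"yaw":0,"gripper":0},{"dp":[1,0.54,0],"yaw":0,"gripper":0}]' >/dev/null
python3 -m crank '[{"dp":[1,0.54,0],"yaw":0,"gripper":0},{"dp":[1,0.54,0],"yaw":0,"gripper":0},{"dp":[1,0.54,0],"yaw":0,"gripper":0},{"dp":[1,0.54,0],"yaw":0,"gripper":0},{"dp":[1,0.54,0],"yaw":0,"gripper":0}]'
python3 -c "
from h import *
go([.605,.386,.15],.075)"
```

```text
time: 5.45
eef_pos: [0.5648, 0.3045, 0.2919]
tcp_rot: [-3.141, 0.0, 1.645]
wrist_force: [0.1, 0.6, 0.8]
width: 0.0006
grip_force: 0.0
units [3.13 1.85 5.67] pos [0.5648 0.3045 0.2919] rot [-3.141  0.     1.645] w 0.0006
tool y ang 0.074 turn units(tool z down => -) -0.02 q6 0.298
```

```bash
python3 -m crank '[{"dp":[1,0.6,0],"yaw":0,"gripper":0},{"dp":[1,0.6,0],"yaw":0,"gripper":0},{"dp":[1,0.6,0],"yaw":0,"gripper":0},{"dp":[0.13,0.05,1],"yaw":0,"gripper":0},{"dp":[0,0,1],"yaw":0,"gripper":0}]' >/dev/null
python3 -m crank '[{"dp":[0,0,1],"yaw":0,"gripper":0},{"dp":[0,0,1],"yaw":0,"gripper":0},{"dp":[0,0,1],"yaw":0,"gripper":0},{"dp":[0,0,0.67],"yaw":0,"gripper":0},{"dp":[0,0,0],"yaw":0,"gripper":0}]'
python3 -m crank '[{"dp":[-0.06,-0.5,0],"yaw":0,"gripper":0},{"dp":[-0.06,-0.5,0],"yaw":0,"gripper":0},{"dp":[-0.06,-0.5,0],"yaw":0,"gripper":0},{"dp":[-0.06,-0.5,0],"yaw":0,"gripper":0},{"dp":[-0.06,-0.5,0],"yaw":0,"gripper":0}]'
python3 -m crank '[{"dp":[-0.06,-0.5,0],"yaw":0,"gripper":0},{"dp":[-0.06,-0.5,0],"yaw":0,"gripper":0},{"dp":[-0.06,-0.4,0],"yaw":0,"gripper":0},{"dp":[0,0,0],"yaw":0,"gripper":0},{"dp":[0,0,0],"yaw":0,"gripper":0}]'
python3 -c "
from h import *
go([.5104,.3676,.15],.075)"
```

```text
time: 6.45
eef_pos: [0.603, 0.3839, 0.1466]
tcp_rot: [-3.136, 0.002, 1.645]
wrist_force: [-0.2, -0.5, -0.2]
width: 0.0007
grip_force: 0.0
time: 6.95
eef_pos: [0.5449, 0.3735, 0.1539]
tcp_rot: [3.135, -0.002, 1.645]
wrist_force: [1.1, 1.1, 1.1]
width: 0.0006
grip_force: 0.8
time: 7.45
eef_pos: [0.509, 0.3659, 0.1514]
tcp_rot: [3.14, -0.001, 1.646]
wrist_force: [0.9, 0.6, 0.4]
width: 0.0003
grip_force: 0.0
units [0.07 0.06 0.06] pos [0.509  0.3659 0.1514] rot [ 3.140e+00 -1.000e-03  1.646e+00] w 0.0003
tool y ang 0.075 turn units(tool z down => -) -0.0 q6 0.423
```

```bash
python3 -m crank '[{"dp":[0,0,-1],"yaw":0,"gripper":0},{"dp":[0,0,-1],"yaw":0,"gripper":0},{"dp":[0,0,-1],"yaw":0,"gripper":0},{"dp":[-1,0,-1],"yaw":0,"gripper":0.75},{"dp":[-1,0,0],"yaw":0,"gripper":0.75}]' >/dev/null
python3 -m crank '[{"dp":[-1,0,0],"yaw":0,"gripper":0.75},{"dp":[-1,0,0],"yaw":0,"gripper":0.75},{"dp":[-1,0,0],"yaw":0,"gripper":0.75},{"dp":[-1,0,0],"yaw":0,"gripper":0.75},{"dp":[-1,0,0],"yaw":0,"gripper":0.75}]' >/dev/null
python3 -m crank '[{"dp":[-1,0,0],"yaw":0,"gripper":0.75},{"dp":[-1,0,0],"yaw":0,"gripper":0.75},{"dp":[-1,0,0],"yaw":0,"gripper":0.75},{"dp":[-1,0,0],"yaw":0,"gripper":0.75},{"dp":[-1,0,0],"yaw":0,"gripper":0.75}]' >/dev/null
python3 -m crank '[{"dp":[-1,0,0],"yaw":0,"gripper":0.75},{"dp":[-1,0,0],"yaw":0,"gripper":0.75},{"dp":[-1,0,0],"yaw":0,"gripper":0.75},{"dp":[-1,0,0],"yaw":0,"gripper":0.75},{"dp":[-1,0,0],"yaw":0,"gripper":0.75}]'
python3 - <<'E'
from h import *
go([.5316,-.1203,.106],.075)
im=robot.read_camera("top");c=cam("top")
a=cv2.resize(im[150:290,100:240],None,fx=3,fy=3)
s=cam("wrist");b=robot.read_camera("wrist")
print("exp wrist px",pix(s,[[.6195,-.1536,.058],[.5316,-.1203,.058],[.4636,-.1567,.058]]).round(0))
cv2.imwrite("pics/c2.png",np.hstack([a,cv2.resize(b,None,fx=.58,fy=1.05)[:420]])) if 0 else None
o=np.zeros((420,800,3),np.uint8);o[:,:420]=a;bb=cv2.resize(b,(380,238));o[:238,420:]=bb;cv2.imwrite("pics/c2.png",o)
E
```

```text
time: 9.45
eef_pos: [0.5408, -0.0597, 0.2509]
tcp_rot: [3.141, 0.0, 1.645]
wrist_force: [0.7, 0.1, -0.6]
width: 0.0651
grip_force: 0.0
units [-2.39 -0.55  5.8 ] pos [ 0.5408 -0.0597  0.2509] rot [3.141 0.    1.645] w 0.0651
tool y ang 0.074 turn units(tool z down => -) -0.01 q6 -0.329
exp wrist px [[385. 283.]
 [301. 248.]
 [232. 276.]]
```

View pics/c2.png

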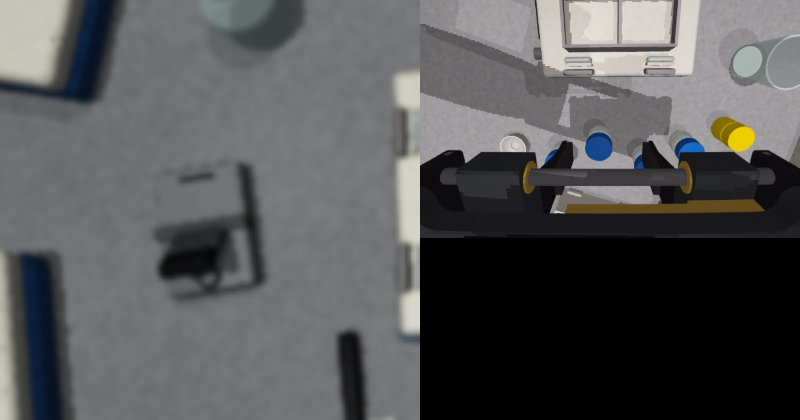

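The handle now leans to the ring side, so the isolator is off (crop (190,265)). Jar C shows in the wrist picture at (598,145), which agrees with the prediction to about 4 px.

```bash
python3 -m crank '[{"dp":[-0.8,-0.2,0],"yaw":0,"gripper":0.75},{"dp":[-0.8,-0.2,0],"yaw":0,"gripper":0.75},{"dp":[-0.8,-0.15,0],"yaw":0,"gripper":0.75},{"dp":[0,0,0.9],"yaw":0,"gripper":0.75},{"dp":[0,0,0.9],"yaw":0,"gripper":0.75}]' >/dev/null
python3 -m crank '[{"dp":[0,0,0.9],"yaw":0,"gripper":0.75},{"dp":[0,0,0.9],"yaw":0,"gripper":0.75},{"dp":[0,0,0.9],"yaw":0,"gripper":0.75},{"dp":[0,0,0.9],"yaw":0,"gripper":0.75},{"dp":[0,0,0.4],"yaw":0,"gripper":0.75}]'
python3 -m crank '[{"dp":[0,0,0],"yaw":0,"gripper":0.75},{"dp":[0,0,0],"yaw":0,"gripper":0},{"dp":[0,0,0],"yaw":0,"gripper":0},{"dp":[0,0,0],"yaw":0,"gripper":0},{"dp":[0,0,0],"yaw":0,"gripper":0}]'
python3 -c "
from h import *
go([.5018,.1286,.158],.075)"
```

```text
time: 10.55
eef_pos: [0.5302, -0.1182, 0.1034]
tcp_rot: [-3.139, -0.002, 1.646]
wrist_force: [-1.0, 0.4, -0.3]
width: 0.0652
grip_force: 0.0
time: 11.05
eef_pos: [0.5317, -0.1193, 0.1067]
tcp_rot: [3.14, 0.001, 1.646]
wrist_force: [0.0, 1.5, 4.5]
width: 0.0451
grip_force: 30.0
units [ 9.98 -0.45 -2.06] pos [ 0.5317 -0.1193  0.1067] rot [3.140e+00 1.000e-03 1.646e+00] w 0.0451
tool y ang 0.075 turn units(tool z down => -) -0.0 q6 -0.44
```

```bash
python3 -m crank '[{"dp":[0,0,-0.6],"yaw":0,"gripper":0},{"dp":[0,0,-0.9],"yaw":0,"gripper":0},{"dp":[0,0,-1],"yaw":0,"gripper":0},{"dp":[0,0,-1],"yaw":0,"gripper":0},{"dp":[0,0,-1],"yaw":0,"gripper":0}]'
python3 -m crank '[{"dp":[0.5,-0.1,-0.5],"yaw":0,"gripper":0},{"dp":[1,-0.1,0],"yaw":0,"gripper":0},{"dp":[1,-0.1,0],"yaw":0,"gripper":0},{"dp":[1,-0.1,0],"yaw":0,"gripper":0},{"dp":[1,0,0],"yaw":0,"gripper":0}]' >/dev/null
python3 -m crank '[{"dp":[1,0,0],"yaw":0,"gripper":0},{"dp":[1,0,0],"yaw":0,"gripper":0},{"dp":[1,0,0],"yaw":0,"gripper":0},{"dp":[1,0,0],"yaw":0,"gripper":0},{"dp":[1,0,0],"yaw":0,"gripper":0}]' >/dev/null
python3 -m crank '[{"dp":[0.5,0,0],"yaw":0,"gripper":0},{"dp":[0,0,0],"yaw":0,"gripper":0}]'
python3 - <<'E'
from h import *
go([.5018,.1286,.158],.075)
cv2.imwrite("pics/w3.png",robot.read_camera("wrist"))
E
```

```text
time: 11.55
eef_pos: [0.5308, -0.119, 0.22]
tcp_rot: [3.141, 0.0, 1.646]
wrist_force: [-1.0, -0.1, -0.9]
width: 0.0452
grip_force: 30.0
time: 12.75
eef_pos: [0.5016, 0.131, 0.2304]
tcp_rot: [-3.141, -0.0, 1.648]
wrist_force: [0.4, -0.1, -1.7]
width: 0.0457
grip_force: 30.0
units [-0.1  0.   2.9] pos [0.5016 0.131  0.2304] rot [-3.141 -0.     1.648] w 0.0457
tool y ang 0.077 turn units(tool z down => -) 0.03 q6 0.026
```

View pics/w3.png

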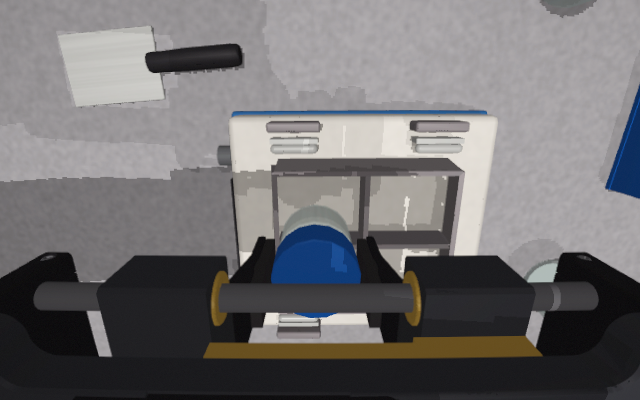

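Wrist view: the jar is held level. The tray's far (+y) rim corners are at about (275,161) and (462,162), and the cap is at (316,262).

```bash
python3 - <<'E'
from h import *
c=cam("wrist");print(w(c,[(275,161),(462,162)],[.082]*2).round(4),pix(c,[[.4636,.1556,.082],[.6109,.1675,.082]]).round(1))
E
python3 -m crank '[{"dp":[-0.1,0,0.8],"yaw":0,"gripper":0},{"dp":[0,0,0.8],"yaw":0,"gripper":0},{"dp":[0,0,0.8],"yaw":0,"gripper":0},{"dp":[0,0,0.45],"yaw":0,"gripper":0},{"dp":[0,0,0],"yaw":0,"gripper":0}]'
```

```text
[[0.4683 0.1656 0.082 ]
 [0.6107 0.176  0.082 ]] [[268.4 173.4]
 [459.9 172.8]]
time: 13.3
eef_pos: [0.5018, 0.1261, 0.1579]
tcp_rot: [-3.139, 0.0, 1.645]
wrist_force: [-0.1, 0.8, -1.3]
width: 0.0458
grip_force: 30.1
```

```bash
python3 -m crank '[{"dp":[0,0,0],"yaw":0,"gripper":0.7},{"dp":[0,0,0],"yaw":0,"gripper":0.7},{"dp":[0,0,0],"yaw":0,"gripper":0.7},{"dp":[0,0,-0.8],"yaw":0,"gripper":0.7},{"dp":[0,0,-0.9],"yaw":0,"gripper":0.7}]'
python3 -m crank '[{"dp":[0,0,-1],"yaw":0,"gripper":0.7},{"dp":[0,0,-1],"yaw":0,"gripper":0.7},{"dp":[0,0,0],"yaw":0,"gripper":0.7}]'
python3 - <<'E'
from h import *
go([.6195,-.1536,.106],.075)
E
```

```text
time: 13.8
eef_pos: [0.502, 0.127, 0.202]
tcp_rot: [-3.14, 0.0, 1.646]
wrist_force: [0.3, 0.3, 0.3]
width: 0.0604
grip_force: 0.0
time: 14.1
eef_pos: [0.5049, 0.1273, 0.2567]
tcp_rot: [3.133, -0.0, 1.646]
wrist_force: [0.5, 0.8, 0.9]
width: 0.0606
grip_force: 0.0
units [-11.55   3.68   6.06] pos [0.5049 0.1273 0.2567] rot [ 3.133 -0.     1.646] w 0.0606
tool y ang 0.075 turn units(tool z down => -) 0.0 q6 0.02
```

```bash
python3 -m crank '[{"dp":[-1,0.32,0],"yaw":0,"gripper":0.75},{"dp":[-1,0.32,0],"yaw":0,"gripper":0.75},{"dp":[-1,0.32,0],"yaw":0,"gripper":0.75},{"dp":[-1,0.32,0],"yaw":0,"gripper":0.75},{"dp":[-1,0.32,0],"yaw":0,"gripper":0.75}]' >/dev/null
python3 -m crank '[{"dp":[-1,0.32,0],"yaw":0,"gripper":0.75},{"dp":[-1,0.32,0],"yaw":0,"gripper":0.75},{"dp":[-1,0.32,0],"yaw":0,"gripper":0.75},{"dp":[-1,0.32,0],"yaw":0,"gripper":0.75},{"dp":[-1,0.32,0],"yaw":0,"gripper":0.75}]' >/dev/null
python3 -m crank '[{"dp":[-1,0.32,0],"yaw":0,"gripper":0.75},{"dp":[-0.55,0.16,0],"yaw":0,"gripper":0.75},{"dp":[0,0,0],"yaw":0,"gripper":0.75},{"dp":[0,0,0],"yaw":0,"gripper":0.75}]'
python3 - <<'E'
from h import *
go([.6195,-.1536,.106],.075)
E
```

```text
time: 15.5
eef_pos: [0.6155, -0.1535, 0.2512]
tcp_rot: [-3.141, -0.001, 1.645]
wrist_force: [-0.3, 0.7, 0.4]
width: 0.0653
grip_force: 0.0
units [-0.02  0.17  5.81] pos [ 0.6155 -0.1535  0.2512] rot [-3.141e+00 -1.000e-03  1.645e+00] w 0.0653
tool y ang 0.075 turn units(tool z down => -) -0.01 q6 -0.444
```

```bash
python3 -m crank '[{"dp":[0,0.17,0.9],"yaw":0,"gripper":0.75},{"dp":[0,0,1],"yaw":0,"gripper":0.75},{"dp":[0,0,1],"yaw":0,"gripper":0.75},{"dp":[0,0,1],"yaw":0,"gripper":0.75},{"dp":[0,0,1],"yaw":0,"gripper":0.75}]'
python3 -m crank '[{"dp":[0,0,0.6],"yaw":0,"gripper":0.75},{"dp":[0,0,0.3],"yaw":0,"gripper":0.75},{"dp":[0,0,0],"yaw":0,"gripper":0},{"dp":[0,0,0],"yaw":0,"gripper":0},{"dp":[0,0,0],"yaw":0,"gripper":0}]'
python3 -m crank '[{"dp":[0,0,0],"yaw":0,"gripper":0},{"dp":[0,0,-0.9],"yaw":0,"gripper":0},{"dp":[0,0,-1],"yaw":0,"gripper":0},{"dp":[0,0,-1],"yaw":0,"gripper":0},{"dp":[0,0,-1],"yaw":0,"gripper":0}]'
python3 -m crank '[{"dp":[0.5,0,-1],"yaw":0,"gripper":0},{"dp":[1,-0.1,0],"yaw":0,"gripper":0},{"dp":[1,-0.1,0],"yaw":0,"gripper":0},{"dp":[1,-0.1,0],"yaw":0,"gripper":0},{"dp":[1,-0.1,0],"yaw":0,"gripper":0}]' >/dev/null
python3 -m crank '[{"dp":[1,-0.1,0],"yaw":0,"gripper":0},{"dp":[1,-0.1,0],"yaw":0,"gripper":0},{"dp":[1,-0.1,0],"yaw":0,"gripper":0},{"dp":[1,-0.1,0],"yaw":0,"gripper":0},{"dp":[1,0,0],"yaw":0,"gripper":0}]' >/dev/null
python3 -m crank '[{"dp":[1,0,0],"yaw":0,"gripper":0},{"dp":[1,0,0],"yaw":0,"gripper":0},{"dp":[0,0,0],"yaw":0,"gripper":0},{"dp":[0,0,0],"yaw":0,"gripper":0}]'
python3 - <<'E'
from h import *
go([.5786,.1344,.158],.075)
E
```

```text
time: 16.0
eef_pos: [0.6198, -0.152, 0.1284]
tcp_rot: [3.142, -0.0, 1.647]
wrist_force: [-0.0, -0.8, -0.2]
width: 0.0649
grip_force: 0.0
time: 16.5
eef_pos: [0.621, -0.154, 0.1084]
tcp_rot: [3.139, 0.001, 1.646]
wrist_force: [-1.3, -0.6, 0.8]
width: 0.0487
grip_force: 0.5
time: 17.0
eef_pos: [0.62, -0.1538, 0.2055]
tcp_rot: [3.141, 0.0, 1.645]
wrist_force: [0.4, -0.5, -2.0]
width: 0.0461
grip_force: 3.0
time: 18.4
eef_pos: [0.5786, 0.1317, 0.2295]
tcp_rot: [3.141, 0.0, 1.647]
wrist_force: [0.5, -0.1, -1.4]
width: 0.045
grip_force: 30.0
units [0.11 0.01 2.86] pos [0.5786 0.1317 0.2295] rot [3.141 0.    1.647] w 0.045
tool y ang 0.076 turn units(tool z down => -) 0.01 q6 0.015
```

The grip slackened briefly at t = 17 (3 N). I'll compare the cap's position in the gripper with the first carry.

```bash
python3 - <<'E'
from h import *
b=robot.read_camera("wrist");cv2.imwrite("pics/w4.png",b)
for im in(cv2.imread("pics/w3.png"),b):
    m=cv2.inRange(cv2.cvtColor(im,cv2.COLOR_BGR2HSV),(105,150,50),(125,255,255));m[:,:200]=0;m[:,450:]=0;m[:190]=0
    ys,xs=np.nonzero(m);print(xs.mean(),ys.mean(),xs.min(),xs.max(),ys.min(),ys.max(),len(xs))
E
```

```text
315.50530115046246 259.6744868035191 271 360 225 317 4433
281.80242165242163 243.74843304843304 200 360 190 313 7020
```

View pics/w4.png

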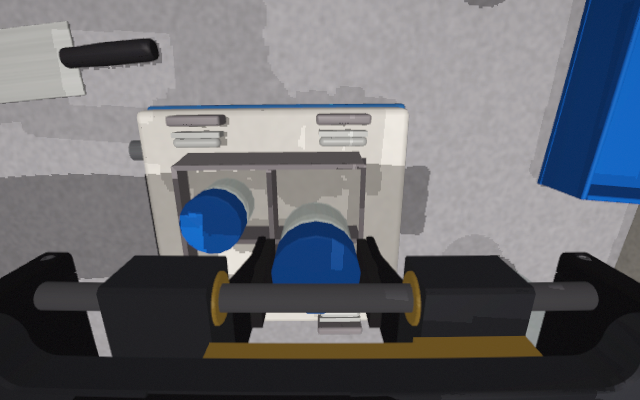

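Jar 1 stands in its cell at (213,220). The held jar at (316,262) is level and slipped less than 2 mm, so I'm placing it.

```bash
python3 -m crank '[{"dp":[0.1,0,0.8],"yaw":0,"gripper":0},{"dp":[0,0,0.8],"yaw":0,"gripper":0},{"dp":[0,0,0.8],"yaw":0,"gripper":0},{"dp":[0,0,0.4],"yaw":0,"gripper":0},{"dp":[0,0,0],"yaw":0,"gripper":0}]'
python3 -m crank '[{"dp":[0,0,0],"yaw":0,"gripper":0.7},{"dp":[0,0,0],"yaw":0,"gripper":0.7},{"dp":[0,0,0],"yaw":0,"gripper":0.7},{"dp":[0,0,-0.8],"yaw":0,"gripper":0.7},{"dp":[0,0,-0.9],"yaw":0,"gripper":0.7}]' >/dev/null
python3 -m crank '[{"dp":[0,0,-1],"yaw":0,"gripper":0.7},{"dp":[0,0,-1],"yaw":0,"gripper":0.7},{"dp":[0,0,0],"yaw":0,"gripper":0.7},{"dp":[0,0,0],"yaw":0,"gripper":0.7}]'
python3 - <<'E'
from h import *
go([.6878,-.1195,.106],.075)
E
```

```text
time: 18.95
eef_pos: [0.5783, 0.1329, 0.1587]
tcp_rot: [-3.14, 0.0, 1.644]
wrist_force: [0.5, 0.9, -1.4]
width: 0.0452
grip_force: 30.0
time: 19.85
eef_pos: [0.5788, 0.134, 0.2524]
tcp_rot: [3.14, -0.0, 1.646]
wrist_force: [-0.5, -0.6, 0.0]
width: 0.0609
grip_force: 0.0
units [-10.44   3.58   5.86] pos [0.5788 0.134  0.2524] rot [ 3.14  -0.     1.646] w 0.0609
tool y ang 0.075 turn units(tool z down => -) -0.0 q6 0.02
```

```bash
python3 -m crank '[{"dp":[-1,0.34,0],"yaw":0,"gripper":0.75},{"dp":[-1,0.34,0],"yaw":0,"gripper":0.75},{"dp":[-1,0.34,0],"yaw":0,"gripper":0.75},{"dp":[-1,0.34,0],"yaw":0,"gripper":0.75},{"dp":[-1,0.34,0],"yaw":0,"gripper":0.75}]' >/dev/null
python3 -m crank '[{"dp":[-1,0.34,0],"yaw":0,"gripper":0.75},{"dp":[-1,0.34,0],"yaw":0,"gripper":0.75},{"dp":[-1,0.34,0],"yaw":0,"gripper":0.75},{"dp":[-1,0.34,0],"yaw":0,"gripper":0.75},{"dp":[-1,0.34,0],"yaw":0,"gripper":0.75}]' >/dev/null
python3 -m crank '[{"dp":[-0.44,0.2,0],"yaw":0,"gripper":0.75},{"dp":[0,0,0],"yaw":0,"gripper":0.75},{"dp":[0,0,0],"yaw":0,"gripper":0.75}]'
python3 -m crank '[{"dp":[0,0,0.9],"yaw":0,"gripper":0.75},{"dp":[0,0,1],"yaw":0,"gripper":0.75},{"dp":[0,0,1],"yaw":0,"gripper":0.75},{"dp":[0,0,1],"yaw":0,"gripper":0.75},{"dp":[0,0,0],"yaw":0,"gripper":0.75}]'
python3 - <<'E'
from h import *
go([.6878,-.1195,.106],.075)
E
```

```text
time: 21.15
eef_pos: [0.6872, -0.1188, 0.2506]
tcp_rot: [-3.14, -0.001, 1.646]
wrist_force: [0.1, 0.5, 0.8]
width: 0.0651
grip_force: 0.0
time: 21.65
eef_pos: [0.6847, -0.1171, 0.1494]
tcp_rot: [-3.134, -0.003, 1.647]
wrist_force: [-0.4, -0.1, -0.3]
width: 0.0654
grip_force: 0.0
units [-0.11  0.13  1.73] pos [ 0.6847 -0.1171  0.1494] rot [-3.134e+00 -3.000e-03  1.647e+00] w 0.0654
tool y ang 0.076 turn units(tool z down => -) 0.02 q6 -0.359
```

```bash
python3 -m crank '[{"dp":[0,0.03,0.9],"yaw":0,"gripper":0.75},{"dp":[0,0,0.6],"yaw":0,"gripper":0.75},{"dp":[0,0,0.35],"yaw":0,"gripper":0.75},{"dp":[0,0,0],"yaw":0,"gripper":0},{"dp":[0,0,0],"yaw":0,"gripper":0}]'
python3 -m crank '[{"dp":[0,0,0],"yaw":0,"gripper":0},{"dp":[0,0,0],"yaw":0,"gripper":0},{"dp":[0,0,-0.9],"yaw":0,"gripper":0},{"dp":[0,0,-1],"yaw":0,"gripper":0},{"dp":[0,0,-1],"yaw":0,"gripper":0}]'
python3 -m crank '[{"dp":[0,0,-1],"yaw":0,"gripper":0},{"dp":[0.8,-0.4,-1],"yaw":0,"gripper":0},{"dp":[1,-0.5,0],"yaw":0,"gripper":0},{"dp":[1,-0.5,0],"yaw":0,"gripper":0},{"dp":[1,-0.5,0],"yaw":0,"gripper":0}]' >/dev/null
python3 -m crank '[{"dp":[1,-0.5,0],"yaw":0,"gripper":0},{"dp":[1,-0.5,0],"yaw":0,"gripper":0},{"dp":[1,-0.5,0],"yaw":0,"gripper":0},{"dp":[1,-0.2,0],"yaw":0,"gripper":0},{"dp":[0,0,0],"yaw":0,"gripper":0}]'
python3 - <<'E'
from h import *
go([.5836,.0676,.158],.075)
E
```

```text
time: 22.15
eef_pos: [0.6887, -0.1195, 0.1087]
tcp_rot: [3.141, 0.0, 1.646]
wrist_force: [0.3, 0.3, -0.1]
width: 0.056
grip_force: 0.0
time: 22.65
eef_pos: [0.6882, -0.1196, 0.1812]
tcp_rot: [-3.141, -0.0, 1.646]
wrist_force: [0.3, 0.4, -1.0]
width: 0.0451
grip_force: 30.0
time: 23.65
eef_pos: [0.5832, 0.0709, 0.2309]
tcp_rot: [3.141, -0.001, 1.648]
wrist_force: [0.1, -0.6, -1.8]
width: 0.0456
grip_force: 30.0
units [-0.14  0.01  2.92] pos [0.5832 0.0709 0.2309] rot [ 3.141e+00 -1.000e-03  1.648e+00] w 0.0456
tool y ang 0.078 turn units(tool z down => -) 0.03 q6 -0.092
```

```bash
python3 -m crank '[{"dp":[-0.1,0,0.8],"yaw":0,"gripper":0},{"dp":[0,0,0.8],"yaw":0,"gripper":0},{"dp":[0,0,0.8],"yaw":0,"gripper":0},{"dp":[0,0,0.44],"yaw":0,"gripper":0},{"dp":[0,0,0],"yaw":0,"gripper":0}]'
python3 -m crank '[{"dp":[0,0,0],"yaw":0,"gripper":0.7},{"dp":[0,0,0],"yaw":0,"gripper":0.7},{"dp":[0,0,0],"yaw":0,"gripper":0.7},{"dp":[0,0,-0.8],"yaw":0,"gripper":0.7},{"dp":[0,0,-0.9],"yaw":0,"gripper":0.7}]' >/dev/null
python3 -m crank '[{"dp":[0,0,-1],"yaw":0,"gripper":0.7},{"dp":[0,0,-1],"yaw":0,"gripper":0.7},{"dp":[0,0,0],"yaw":0,"gripper":0.7},{"dp":[0,0,0],"yaw":0,"gripper":0.7}]'
python3 - <<'E'
from h import *
go([.4636,-.1567,.106],.075)
E
```

```text
time: 24.15
eef_pos: [0.5862, 0.067, 0.1618]
tcp_rot: [3.137, -0.003, 1.646]
wrist_force: [0.6, 7.7, 5.5]
width: 0.0448
grip_force: 30.0
time: 25.05
eef_pos: [0.5845, 0.0653, 0.252]
tcp_rot: [3.141, 0.0, 1.645]
wrist_force: [1.1, -0.1, -1.0]
width: 0.061
grip_force: 0.0
units [-8.49 -5.49  5.84] pos [0.5845 0.0653 0.252 ] rot [3.141 0.    1.645] w 0.061
tool y ang 0.074 turn units(tool z down => -) -0.01 q6 -0.097
```

```bash
python3 -m crank '[{"dp":[-1,-0.65,0],"yaw":0,"gripper":0.75},{"dp":[-1,-0.65,0],"yaw":0,"gripper":0.75},{"dp":[-1,-0.65,0],"yaw":0,"gripper":0.75},{"dp":[-1,-0.65,0],"yaw":0,"gripper":0.75},{"dp":[-1,-0.65,0],"yaw":0,"gripper":0.75}]' >/dev/null
python3 -m crank '[{"dp":[-1,-0.65,0],"yaw":0,"gripper":0.75},{"dp":[-1,-0.65,0],"yaw":0,"gripper":0.75},{"dp":[-1,-0.65,0],"yaw":0,"gripper":0.75},{"dp":[-0.49,-0.29,0],"yaw":0,"gripper":0.75},{"dp":[0,0,0],"yaw":0,"gripper":0.75}]'
python3 - <<'E'
from h import *
go([.4636,-.1567,.106],.075)
im=robot.read_camera("top");a=cv2.resize(im[160:270,220:330],None,fx=4,fy=4,interpolation=cv2.INTER_CUBIC)
b=robot.read_camera("scene")[120:230,270:420]
b=cv2.resize(b,(360,264),interpolation=cv2.INTER_CUBIC)
o=np.zeros((440,800,3),np.uint8);o[:,:440]=a;o[:264,440:]=b;cv2.imwrite("pics/c5.png",o)
E
```

```text
time: 26.05
eef_pos: [0.4622, -0.1573, 0.2506]
tcp_rot: [-3.14, -0.001, 1.643]
wrist_force: [1.0, 0.8, -0.9]
width: 0.0653
grip_force: 0.0
units [0.01 0.07 5.79] pos [ 0.4622 -0.1573  0.2506] rot [-3.140e+00 -1.000e-03  1.643e+00] w 0.0653
tool y ang 0.072 turn units(tool z down => -) -0.04 q6 -0.561
```

View pics/c5.png

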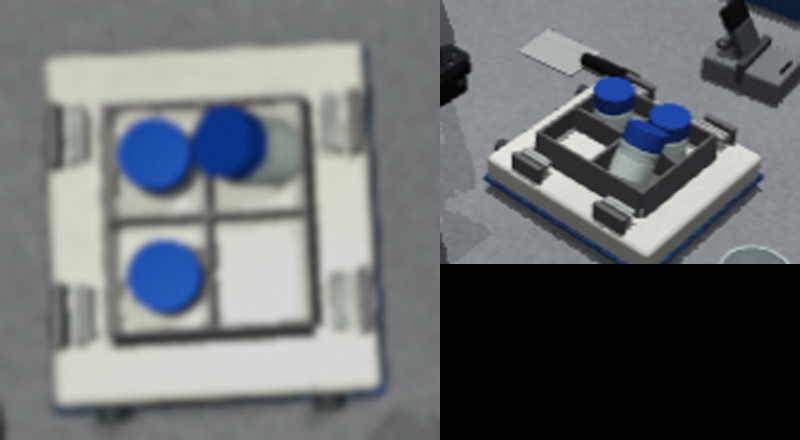

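Jar 3 came out leaning: its cap is at (227,142), against jar 2 at (155,155), and its foot is around (275,155). I'll measure it and then right it.

```bash
python3 - <<'E'
from h import *
c=cam("top");A=lambda p:np.array(p,float)/4+[220,160]
print(w(c,A([(155,155),(165,277),(227,142),(227,142)]),[.108,.108,.1,.11]).round(4))
print("cell centres floor",(pix(c,[[.5836,.0676,.05],[.5786,.1344,.05],[.5018,.1286,.05],[.5068,.0618,.05]])*1-[220,160])*4)
print("tray",w(c,A([(108,104),(302,98),(315,332),(113,341)]),[.082]*4).round(4))
im=robot.read_camera("scene")[130:205,320:420]
cv2.imwrite("pics/s6.png",cv2.resize(im,(800,600),interpolation=cv2.INTER_CUBIC))
E
```

```text
[[0.5774 0.1316 0.108 ]
 [0.5022 0.1218 0.108 ]
 [0.5883 0.0883 0.1   ]
 [0.5866 0.0874 0.11  ]]
cell centres floor [[264.15274938 163.11117287]
 [160.99441422 167.52851291]
 [164.26609751 285.65371596]
 [268.474884   280.96480545]]
tray [[0.6134 0.1661 0.082 ]
 [0.6213 0.0433 0.082 ]
 [0.4729 0.0299 0.082 ]
 [0.4637 0.1551 0.082 ]]
```

View pics/s6.png

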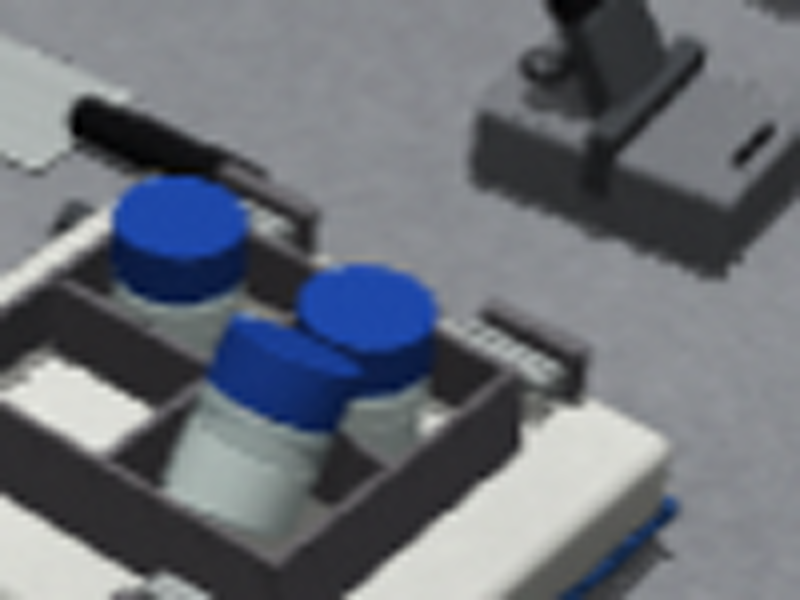

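Jar 3 is wedged: its foot is against the -y wall and its side rests on the divider, tilted about 30°. I'll pull it out by the cap and set it on free bench, where it should rock upright, then regrasp it.

```bash
python3 -m crank '[{"dp":[1,0.62,0],"yaw":0,"gripper":0.75},{"dp":[1,0.62,0],"yaw":0,"gripper":0.75},{"dp":[1,0.62,0],"yaw":0,"gripper":0.75},{"dp":[1,0.62,0],"yaw":0,"gripper":0.75},{"dp":[1,0.62,0],"yaw":0,"gripper":0.75}]' >/dev/null
python3 -m crank '[{"dp":[1,0.62,0],"yaw":0,"gripper":0.75},{"dp":[1,0.62,0],"yaw":0,"gripper":0.75},{"dp":[1,0.62,0],"yaw":0,"gripper":0.75},{"dp":[1,0.62,0],"yaw":0,"gripper":0.75},{"dp":[0.3,0.12,0],"yaw":0,"gripper":0.75}]' >/dev/null
python3 -m crank '[{"dp":[0,0,0],"yaw":0,"gripper":0.75},{"dp":[0,0,0.9],"yaw":0,"gripper":0.75},{"dp":[0,0,0.9],"yaw":0,"gripper":0.75},{"dp":[0,0,0],"yaw":0,"gripper":0.75},{"dp":[0,0,0],"yaw":0,"gripper":0.75}]'
python3 - <<'E'
from h import *
go([.587,.087,.158],.075)
E
```

```text
time: 27.7
eef_pos: [0.5875, 0.0857, 0.2069]
tcp_rot: [-3.14, 0.0, 1.645]
wrist_force: [0.9, 0.1, 0.6]
width: 0.0653
grip_force: 0.0
units [ 0.05 -0.01  1.95] pos [0.5875 0.0857 0.2069] rot [-3.14   0.     1.645] w 0.0653
tool y ang 0.074 turn units(tool z down => -) -0.01 q6 -0.062
```

```bash
python3 -m crank '[{"dp":[0,0,0.8],"yaw":0,"gripper":0.75},{"dp":[0,0,0.7],"yaw":0,"gripper":0.75},{"dp":[0,0,0.4],"yaw":0,"gripper":0.75},{"dp":[0,0,0],"yaw":0,"gripper":0.75},{"dp":[0,0,0],"yaw":0,"gripper":0}]'
python3 -m crank '[{"dp":[0,0,0],"yaw":0,"gripper":0},{"dp":[0,0,0],"yaw":0,"gripper":0},{"dp":[0,0,0],"yaw":0,"gripper":0},{"dp":[0,0,-0.4],"yaw":0,"gripper":0},{"dp":[0,0,-0.6],"yaw":0,"gripper":0}]'
python3 -m crank '[{"dp":[0,0,-0.8],"yaw":0,"gripper":0},{"dp":[0,0,-1],"yaw":0,"gripper":0},{"dp":[0,0,-1],"yaw":0,"gripper":0},{"dp":[0,0,0],"yaw":0,"gripper":0},{"dp":[0,0,0],"yaw":0,"gripper":0}]'
python3 - <<'E'
from h import *
go([.60,-.10,.12],.075)
im=cv2.resize(robot.read_camera("scene")[100:220,290:450],(800,600),interpolation=cv2.INTER_CUBIC);cv2.imwrite("pics/s7.png",im)
E
```

```text
time: 28.2
eef_pos: [0.5886, 0.0861, 0.1606]
tcp_rot: [3.14, 0.0, 1.645]
wrist_force: [-0.5, -0.3, 0.0]
width: 0.062
grip_force: 0.0
time: 28.7
eef_pos: [0.5873, 0.0862, 0.1843]
tcp_rot: [-3.139, -0.0, 1.646]
wrist_force: [0.5, 0.8, -0.9]
width: 0.0453
grip_force: 29.9
time: 29.2
eef_pos: [0.5885, 0.0863, 0.2558]
tcp_rot: [3.139, 0.0, 1.646]
wrist_force: [0.5, -0.4, -1.6]
width: 0.0453
grip_force: 29.9
units [-7.46 -0.11  5.43] pos [0.5885 0.0863 0.2558] rot [3.139 0.    1.646] w 0.0453
tool y ang 0.075 turn units(tool z down => -) -0.0 q6 -0.062
```

View pics/s7.png

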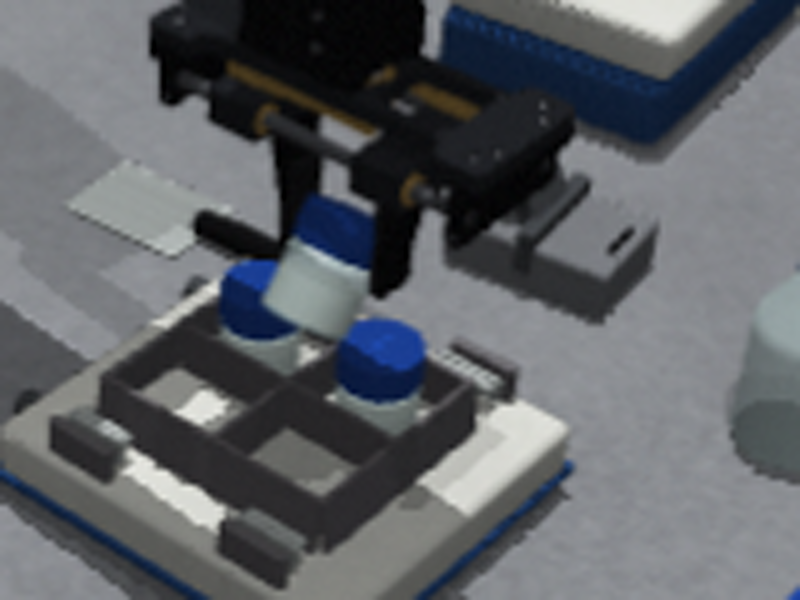

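```bash
python3 -m crank '[{"dp":[-0.5,0,0],"yaw":0,"gripper":0},{"dp":[-1,0,0],"yaw":0,"gripper":0},{"dp":[-1,0,0],"yaw":0,"gripper":0},{"dp":[-1,0,0],"yaw":0,"gripper":0},{"dp":[-1,0,0],"yaw":0,"gripper":0}]' >/dev/null
python3 -m crank '[{"dp":[-1,0,0],"yaw":0,"gripper":0},{"dp":[-1,0,0],"yaw":0,"gripper":0},{"dp":[-1,0,0.8],"yaw":0,"gripper":0},{"dp":[0,0,1],"yaw":0,"gripper":0},{"dp":[0,0,1],"yaw":0,"gripper":0}]' >/dev/null
python3 -m crank '[{"dp":[0,0,1],"yaw":0,"gripper":0},{"dp":[0,0,0.8],"yaw":0,"gripper":0},{"dp":[0,0,0.4],"yaw":0,"gripper":0},{"dp":[0,0,0.2],"yaw":0,"gripper":0},{"dp":[0,0,0],"yaw":0,"gripper":0}]'
python3 -m crank '[{"dp":[0,0,0.15],"yaw":0,"gripper":0},{"dp":[0,0,0],"yaw":0,"gripper":0}]'
```

```text
time: 30.75
eef_pos: [0.6017, -0.1009, 0.1238]
tcp_rot: [-3.14, -0.0, 1.645]
wrist_force: [-0.6, -0.1, -1.4]
width: 0.045
grip_force: 29.9
time: 30.95
eef_pos: [0.6025, -0.1009, 0.1214]
tcp_rot: [3.14, 0.0, 1.646]
wrist_force: [-0.1, 0.7, -1.9]
width: 0.0448
grip_force: 29.9
```

```bash
python3 -m crank '[{"dp":[0,0,0.15],"yaw":0,"gripper":0},{"dp":[0,0,0],"yaw":0,"gripper":0}]'|grep -A1 -E 'eef|force'
python3 -m crank '[{"dp":[0,0,0.15],"yaw":0,"gripper":0},{"dp":[0,0,0],"yaw":0,"gripper":0}]'|grep -E 'eef|wrist'
python3 -m crank '[{"dp":[0,0,0.1],"yaw":0,"gripper":0},{"dp":[0,0,0],"yaw":0,"gripper":0}]'|grep -E 'eef|wrist'
```

```text
eef_pos: [0.602, -0.1006, 0.117]
tcp_rot: [3.142, 0.0, 1.646]
wrist_force: [-0.1, 0.1, -0.3]
width: 0.0453
grip_force: 29.9
eef_pos: [0.6018, -0.1006, 0.1127]
wrist_force: [-0.5, -0.6, -2.1]
eef_pos: [0.6019, -0.1006, 0.1103]
wrist_force: [-0.2, 0.2, -0.8]
```

```bash
python3 -m crank '[{"dp":[0,0,0.15],"yaw":0,"gripper":0},{"dp":[0,0,0],"yaw":0,"gripper":0}]'|grep -E 'eef|wrist'
python3 -m crank '[{"dp":[0,0,0.1],"yaw":0,"gripper":0},{"dp":[0,0,0],"yaw":0,"gripper":0}]'|grep -E 'eef|wrist'
python3 -m crank '[{"dp":[0,0,0.1],"yaw":0,"gripper":0},{"dp":[0,0,0],"yaw":0,"gripper":0}]'|grep -E 'eef|wrist'
```

```text
eef_pos: [0.6017, -0.1006, 0.1064]
wrist_force: [0.3, -0.1, -1.5]
eef_pos: [0.6018, -0.1006, 0.1041]
wrist_force: [0.4, -0.6, -2.4]
eef_pos: [0.6023, -0.1008, 0.102]
wrist_force: [0.7, -0.5, -0.4]
```

```bash
python3 -m crank '[{"dp":[0,0,0.1],"yaw":0,"gripper":0},{"dp":[0,0,0],"yaw":0,"gripper":0}]'|grep -E 'eef|wrist'
python3 -m crank '[{"dp":[0,0,0.1],"yaw":0,"gripper":0},{"dp":[0,0,0],"yaw":0,"gripper":0}]'|grep -E 'eef|wrist'
python3 -c "
from h import *
im=cv2.resize(robot.read_camera('scene')[150:270,210:370],(800,600),interpolation=cv2.INTER_CUBIC);cv2.imwrite('pics/s8.png',im)"
```

```text
eef_pos: [0.6026, -0.1009, 0.1013]
wrist_force: [-4.2, 1.4, 10.2]
eef_pos: [0.6028, -0.101, 0.1009]
wrist_force: [-10.4, 2.4, 23.8]
```

View pics/s8.png

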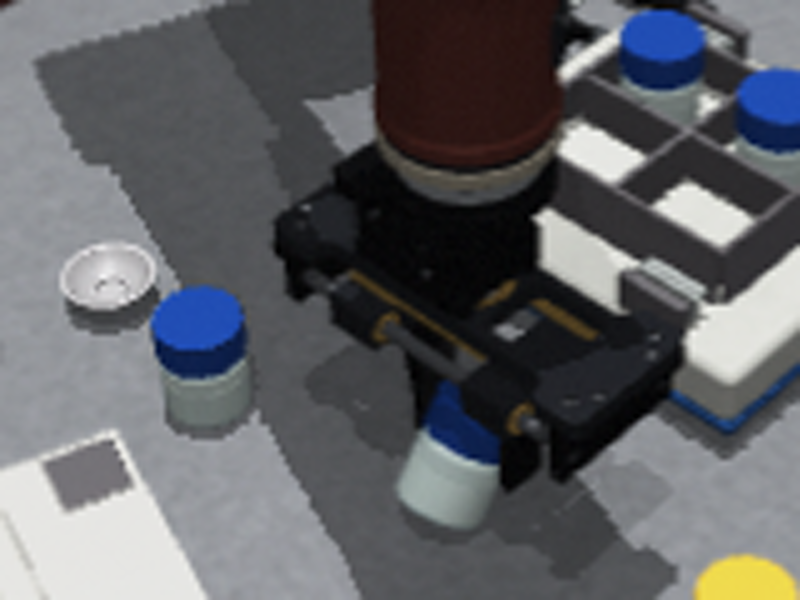

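The jar is held tilted with its lower edge on the bench and 24 N building up. I'll ease up and let it rock upright.

```bash
python3 -m crank '[{"dp":[0,0,-0.15],"yaw":0,"gripper":0},{"dp":[0,0,0],"yaw":0,"gripper":0},{"dp":[0,0,0],"yaw":0,"gripper":0.8},{"dp":[0,0,0],"yaw":0,"gripper":0.8},{"dp":[0,0,0],"yaw":0,"gripper":0.8}]'
python3 -m crank '[{"dp":[0,0,0],"yaw":0,"gripper":0.8},{"dp":[0,0,-0.5],"yaw":0,"gripper":0.8},{"dp":[0,0,-1],"yaw":0,"gripper":0.8},{"dp":[0,0,-1],"yaw":0,"gripper":0.8},{"dp":[0,0,-1],"yaw":0,"gripper":0.8}]'
python3 -m crank '[{"dp":[1,0,-1],"yaw":0,"gripper":0.75},{"dp":[1,0,-1],"yaw":0,"gripper":0.75},{"dp":[1,0,0],"yaw":0,"gripper":0.75},{"dp":[1,0,0],"yaw":0,"gripper":0.75},{"dp":[1,0,0],"yaw":0,"gripper":0.75}]'
python3 - <<'E'
from h import *
im=robot.read_camera("top");cv2.imwrite("pics/t9.png",im)
m=cv2.inRange(cv2.cvtColor(im,cv2.COLOR_BGR2HSV),(105,150,60),(125,255,255))
n,l,s,ce=cv2.connectedComponentsWithStats(m);c=cam("top")
for i in range(1,n):
    if 60<s[i,4]<320: print(ce[i].round(1),s[i,2:],w(c,[ce[i]],[.058]).round(4),w(c,[ce[i]],[.108]).round(4))
cv2.imwrite("pics/c9.png",np.hstack([cv2.resize(im[150:270,310:430],(400,400)),cv2.resize(robot.read_camera("scene")[170:290,210:330],(400,400))]))
E
```

```text
time: 33.1
eef_pos: [0.6017, -0.1006, 0.1]
tcp_rot: [-3.141, -0.0, 1.646]
wrist_force: [0.2, 0.4, -0.1]
width: 0.0614
grip_force: 0.0
time: 33.6
eef_pos: [0.6021, -0.1007, 0.19]
tcp_rot: [3.141, 0.0, 1.646]
wrist_force: [0.9, 0.0, 1.3]
width: 0.0694
grip_force: 0.0
time: 34.1
eef_pos: [0.5928, 0.0249, 0.2397]
tcp_rot: [3.14, 0.0, 1.645]
wrist_force: [0.3, 0.5, -0.5]
width: 0.0656
grip_force: 0.0
[128.7 156.9] [ 12  43 115] [[0.6853 0.4815 0.058 ]] [[0.6728 0.46   0.108 ]]
[172.9 142.4] [ 13  12 116] [[0.7282 0.3699 0.058 ]] [[0.7138 0.3534 0.108 ]]
[362.  194.8] [ 17  17 231] [[ 0.6044 -0.1298  0.058 ]] [[ 0.5955 -0.124   0.108 ]]
[263.7 225.5] [12  9 83] [[0.5165 0.1216 0.058 ]] [[0.5116 0.1162 0.108 ]]
[371.9 249.3] [ 17  17 235] [[ 0.4636 -0.1568  0.058 ]] [[ 0.461  -0.1498  0.108 ]]
```

View pics/c9.png

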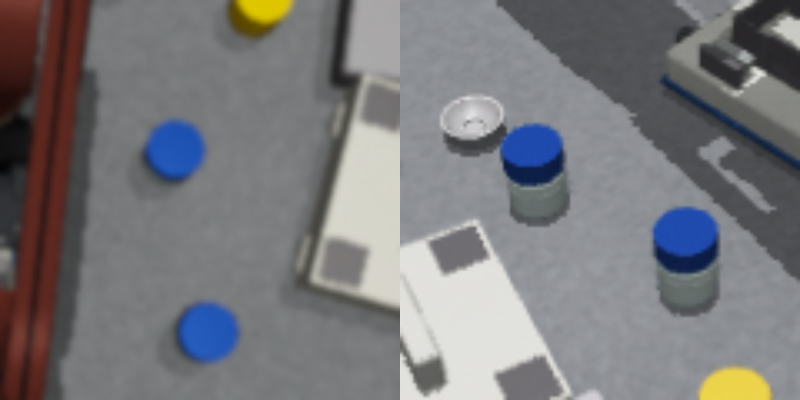

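The jar stands upright again at (0.604, -0.130). Regrasping it.

```bash
python3 -m crank '[{"dp":[-1,0,0],"yaw":0,"gripper":0.75},{"dp":[-1,0,0],"yaw":0,"gripper":0.75},{"dp":[-1,0,0],"yaw":0,"gripper":0.75},{"dp":[-1,0,0],"yaw":0,"gripper":0.75},{"dp":[-1,0,0],"yaw":0,"gripper":0.75}]' >/dev/null
python3 -m crank '[{"dp":[-1,0,0],"yaw":0,"gripper":0.75},{"dp":[-0.2,0,0],"yaw":0,"gripper":0.75},{"dp":[0,0,0],"yaw":0,"gripper":0.75},{"dp":[0,0,0],"yaw":0,"gripper":0.75}]' >/dev/null
python3 - <<'E'
from h import *
go([.6044,-.1298,.106],.075)
E
```

```text
units [0.02 0.01 5.3 ] pos [ 0.6042 -0.1303  0.2384] rot [-3.142 -0.     1.645] w 0.0654
tool y ang 0.075 turn units(tool z down => -) -0.0 q6 -0.415
```

```bash
python3 -m crank '[{"dp":[0,0,0.9],"yaw":0,"gripper":0.75},{"dp":[0,0,1],"yaw":0,"gripper":0.75},{"dp":[0,0,1],"yaw":0,"gripper":0.75},{"dp":[0,0,1],"yaw":0,"gripper":0.75},{"dp":[0,0,0.8],"yaw":0,"gripper":0.75}]' >/dev/null
python3 -m crank '[{"dp":[0,0,0.4],"yaw":0,"gripper":0.75},{"dp":[0,0,0.2],"yaw":0,"gripper":0.75},{"dp":[0,0,0],"yaw":0,"gripper":0.75},{"dp":[0,0,0],"yaw":0,"gripper":0},{"dp":[0,0,0],"yaw":0,"gripper":0}]'
python3 -m crank '[{"dp":[0,0,0],"yaw":0,"gripper":0},{"dp":[0,0,0],"yaw":0,"gripper":0},{"dp":[0,0,0],"yaw":0,"gripper":0},{"dp":[0,0,-0.5],"yaw":0,"gripper":0},{"dp":[0,0,-0.8],"yaw":0,"gripper":0}]'
python3 -m crank '[{"dp":[0,0,-1],"yaw":0,"gripper":0},{"dp":[0,0,-1],"yaw":0,"gripper":0},{"dp":[0,0,-1],"yaw":0,"gripper":0},{"dp":[0,0,-0.7],"yaw":0,"gripper":0},{"dp":[0,0,0],"yaw":0,"gripper":0}]'
python3 - <<'E'
from h import *
go([.583,.071,.158],.075)
b=robot.read_camera("wrist");cv2.imwrite("pics/w10.png",b)
for im in(cv2.imread("pics/w3.png"),cv2.imread("pics/w4.png"),b):
    m=cv2.inRange(cv2.cvtColor(im,cv2.COLOR_BGR2HSV),(105,150,50),(125,255,255));m[:,:265]=0;m[:,370:]=0;m[:190]=0
    ys,xs=np.nonzero(m);print(xs.min(),xs.max(),ys.min(),ys.max(),[(m[y]>0).sum() for y in (225,235,250,270)])
E
```

```text
time: 36.1
eef_pos: [0.6052, -0.1308, 0.1071]
tcp_rot: [3.14, 0.001, 1.646]
wrist_force: [0.4, -0.7, -0.0]
width: 0.0564
grip_force: 0.0
time: 36.6
eef_pos: [0.6029, -0.1302, 0.1371]
tcp_rot: [-3.138, -0.002, 1.646]
wrist_force: [-0.1, -0.3, -1.9]
width: 0.0454
grip_force: 30.0
time: 37.1
eef_pos: [0.6059, -0.1311, 0.2347]
tcp_rot: [3.136, 0.002, 1.646]
wrist_force: [1.0, -0.3, -2.0]
width: 0.0455
grip_force: 30.0
units [ 8.14 -0.33  3.05] pos [ 0.6059 -0.1311  0.2347] rot [3.136e+00 2.000e-03 1.646e+00] w 0.0455
tool y ang 0.075 turn units(tool z down => -) -0.0 q6 -0.415
271 360 225 317 [np.int64(9), np.int64(56), np.int64(77), np.int64(89)]
271 360 222 313 [np.int64(34), np.int64(62), np.int64(78), np.int64(90)]
271 360 221 313 [np.int64(36), np.int64(63), np.int64(79), np.int64(90)]
```

```bash
python3 -m crank '[{"dp":[0.7,-0.1,0],"yaw":0,"gripper":0},{"dp":[1,-0.1,0],"yaw":0,"gripper":0},{"dp":[1,-0.1,0],"yaw":0,"gripper":0},{"dp":[1,0,0],"yaw":0,"gripper":0},{"dp":[1,0,0],"yaw":0,"gripper":0}]' >/dev/null
python3 -m crank '[{"dp":[1,0,0],"yaw":0,"gripper":0},{"dp":[1,0,0],"yaw":0,"gripper":0},{"dp":[1,0,0],"yaw":0,"gripper":0},{"dp":[0.45,0,0],"yaw":0,"gripper":0},{"dp":[0,0,0],"yaw":0,"gripper":0}]' >/dev/null
python3 -m crank '[{"dp":[0,0,0],"yaw":0,"gripper":0},{"dp":[0,0,0],"yaw":0,"gripper":0},{"dp":[0,0,0],"yaw":0,"gripper":0}]' >/dev/null
python3 - <<'E'
from h import *
go([.583,.071,.158],.075)
E
```

```text
units [-0.    0.05  2.91] pos [0.5817 0.071  0.2306] rot [-3.141  0.     1.644] w 0.0458
tool y ang 0.073 turn units(tool z down => -) -0.02 q6 -0.086
```

```bash
python3 -m crank '[{"dp":[0,0.05,0.5],"yaw":0,"gripper":0},{"dp":[0,0,0.5],"yaw":0,"gripper":0},{"dp":[0,0,0.4],"yaw":0,"gripper":0},{"dp":[0,0,0.4],"yaw":0,"gripper":0},{"dp":[0,0,0],"yaw":0,"gripper":0}]'|grep -E 'eef|wrist'
python3 -m crank '[{"dp":[0,0,0.4],"yaw":0,"gripper":0},{"dp":[0,0,0],"yaw":0,"gripper":0},{"dp":[0,0,0],"yaw":0,"gripper":0}]'|grep -E 'eef|wrist'
python3 -m crank '[{"dp":[0,0,0.3],"yaw":0,"gripper":0},{"dp":[0,0,0.2],"yaw":0,"gripper":0},{"dp":[0,0,0],"yaw":0,"gripper":0},{"dp":[0,0,0],"yaw":0,"gripper":0}]'|grep -E 'eef|wrist'
```

```text
eef_pos: [0.5815, 0.072, 0.1831]
wrist_force: [-0.7, 0.5, -1.4]
eef_pos: [0.5828, 0.0721, 0.1756]
wrist_force: [-0.2, 0.2, -1.2]
eef_pos: [0.5827, 0.0721, 0.163]
wrist_force: [-0.6, -1.3, -0.7]
```

No contact this time, so lower the last bit, release, lift, and go for jar D.

```bash
python3 -m crank '[{"dp":[0,0,0.18],"yaw":0,"gripper":0},{"dp":[0,0,0],"yaw":0,"gripper":0},{"dp":[0,0,0],"yaw":0,"gripper":0.65},{"dp":[0,0,0],"yaw":0,"gripper":0.65},{"dp":[0,0,0],"yaw":0,"gripper":0.65}]'|grep -E 'eef|wrist'
python3 -m crank '[{"dp":[0,0,-0.5],"yaw":0,"gripper":0.65},{"dp":[0,0,-0.8],"yaw":0,"gripper":0.65},{"dp":[0,0,-1],"yaw":0,"gripper":0.65},{"dp":[0,0,-1],"yaw":0,"gripper":0.65},{"dp":[0,0,-0.4],"yaw":0,"gripper":0.65}]' >/dev/null
python3 -m crank '[{"dp":[-1,-0.62,0],"yaw":0,"gripper":0.75},{"dp":[-1,-0.62,0],"yaw":0,"gripper":0.75},{"dp":[-1,-0.62,0],"yaw":0,"gripper":0.75},{"dp":[-1,-0.62,0],"yaw":0,"gripper":0.75},{"dp":[-1,-0.62,0],"yaw":0,"gripper":0.75}]' >/dev/null
python3 -m crank '[{"dp":[-1,-0.62,0],"yaw":0,"gripper":0.75},{"dp":[-1,-0.62,0],"yaw":0,"gripper":0.75},{"dp":[-1,-0.62,0],"yaw":0,"gripper":0.75},{"dp":[-0.7,-0.4,0],"yaw":0,"gripper":0.75},{"dp":[0,0,0],"yaw":0,"gripper":0.75}]' >/dev/null
python3 -m crank '[{"dp":[0,0,0],"yaw":0,"gripper":0.75},{"dp":[0,0,0],"yaw":0,"gripper":0.75}]' >/dev/null
python3 - <<'E'
from h import *
go([.4636,-.1567,.106],.075)
im=robot.read_camera("top");cv2.imwrite("pics/t11.png",im)
m=cv2.inRange(cv2.cvtColor(im,cv2.COLOR_BGR2HSV),(105,150,60),(125,255,255))
n,l,s,ce=cv2.connectedComponentsWithStats(m);c=cam("top")
for i in range(1,n):
    if 100<s[i,4]<320: print(ce[i].round(1),s[i,2:],w(c,[ce[i]],[.058]).round(4),w(c,[ce[i]],[.108]).round(4))
E
```

```text
eef_pos: [0.5831, 0.0721, 0.1591]
wrist_force: [-0.4, 0.3, 0.7]
units [-0.1  -0.09  5.81] pos [ 0.4658 -0.1541  0.2512] rot [ 3.141 -0.     1.646] w 0.0659
tool y ang 0.075 turn units(tool z down => -) 0.0 q6 -0.556
[172.9 142.4] [ 13  12 117] [[0.7283 0.3698 0.058 ]] [[0.7138 0.3533 0.108 ]]
[259.  197.6] [ 17  18 240] [[0.5884 0.1371 0.058 ]] [[0.5803 0.131  0.108 ]]
[283.3 197.6] [ 18  18 240] [[0.5903 0.0746 0.058 ]] [[0.5821 0.0713 0.108 ]]
[261.1 228.9] [ 19  17 239] [[0.5076 0.1279 0.058 ]] [[0.5031 0.1223 0.108 ]]
[619.4 337.7] [ 13  18 113] [[ 0.2558 -0.7933  0.058 ]] [[ 0.2625 -0.7577  0.108 ]]
```

```bash
python3 -m crank '[{"dp":[-0.1,-0.09,0.9],"yaw":0,"gripper":0.75},{"dp":[0,0,1],"yaw":0,"gripper":0.75},{"dp":[0,0,1],"yaw":0,"gripper":0.75},{"dp":[0,0,1],"yaw":0,"gripper":0.75},{"dp":[0,0,1],"yaw":0,"gripper":0.75}]' >/dev/null
python3 -m crank '[{"dp":[0,0,0.6],"yaw":0,"gripper":0.75},{"dp":[0,0,0.3],"yaw":0,"gripper":0.75},{"dp":[0,0,0],"yaw":0,"gripper":0.75},{"dp":[0,0,0],"yaw":0,"gripper":0},{"dp":[0,0,0],"yaw":0,"gripper":0}]'
python3 -m crank '[{"dp":[0,0,0],"yaw":0,"gripper":0},{"dp":[0,0,0],"yaw":0,"gripper":0},{"dp":[0,0,0],"yaw":0,"gripper":0},{"dp":[0,0,-0.5],"yaw":0,"gripper":0},{"dp":[0,0,-0.8],"yaw":0,"gripper":0}]'
python3 -m crank '[{"dp":[0,0,-1],"yaw":0,"gripper":0},{"dp":[0,0,-1],"yaw":0,"gripper":0},{"dp":[0,0,-1],"yaw":0,"gripper":0},{"dp":[0,0,-0.7],"yaw":0,"gripper":0},{"dp":[0,0,0],"yaw":0,"gripper":0}]'
python3 - <<'E'
from h import *
go([.506,.066,.158],.075)
b=robot.read_camera("wrist")
m=cv2.inRange(cv2.cvtColor(b,cv2.COLOR_BGR2HSV),(105,150,50),(125,255,255));m[:,:265]=0;m[:,370:]=0;m[:190]=0
ys,xs=np.nonzero(m);print(xs.min(),xs.max(),ys.min(),ys.max(),[(m[y]>0).sum() for y in (225,235,250,270)])
E
```

```text
time: 42.9
eef_pos: [0.4643, -0.1577, 0.1074]
tcp_rot: [3.14, 0.001, 1.646]
wrist_force: [-0.5, 0.5, -0.1]
width: 0.0558
grip_force: 0.0
time: 43.4
eef_pos: [0.4622, -0.1569, 0.1381]
tcp_rot: [-3.139, -0.002, 1.645]
wrist_force: [0.3, -0.0, -1.2]
width: 0.0453
grip_force: 30.0
time: 43.9
eef_pos: [0.4649, -0.1582, 0.2347]
tcp_rot: [3.136, 0.003, 1.646]
wrist_force: [0.8, 0.0, -1.7]
width: 0.0452
grip_force: 30.0
units [8.83 2.29 3.05] pos [ 0.4649 -0.1582  0.2347] rot [3.136e+00 3.000e-03 1.646e+00] w 0.0452
tool y ang 0.075 turn units(tool z down => -) -0.0 q6 -0.564
271 360 221 313 [np.int64(36), np.int64(63), np.int64(79), np.int64(90)]
```

```bash
python3 -m crank '[{"dp":[0.8,0.25,0],"yaw":0,"gripper":0},{"dp":[1,0.25,0],"yaw":0,"gripper":0},{"dp":[1,0.25,0],"yaw":0,"gripper":0},{"dp":[1,0.25,0],"yaw":0,"gripper":0},{"dp":[1,0.25,0],"yaw":0,"gripper":0}]' >/dev/null
python3 -m crank '[{"dp":[1,0.25,0],"yaw":0,"gripper":0},{"dp":[1,0.25,0],"yaw":0,"gripper":0},{"dp":[1,0.25,0],"yaw":0,"gripper":0},{"dp":[1,0.25,0],"yaw":0,"gripper":0},{"dp":[0,0,0],"yaw":0,"gripper":0}]' >/dev/null
python3 -m crank '[{"dp":[0,0,0],"yaw":0,"gripper":0},{"dp":[0,0,0],"yaw":0,"gripper":0},{"dp":[0,0,0],"yaw":0,"gripper":0}]'
python3 - <<'E'
from h import *
go([.506,.066,.158],.075)
E
```

```text
time: 45.25
eef_pos: [0.5028, 0.0653, 0.2308]
tcp_rot: [-3.141, 0.0, 1.644]
wrist_force: [-0.0, 0.2, -1.7]
width: 0.0452
grip_force: 30.0
units [0.02 0.13 2.91] pos [0.5028 0.0653 0.2308] rot [-3.141  0.     1.644] w 0.0452
tool y ang 0.074 turn units(tool z down => -) -0.02 q6 -0.1
```

```bash
python3 -m crank '[{"dp":[0.02,0.13,0.5],"yaw":0,"gripper":0},{"dp":[0,0,0.5],"yaw":0,"gripper":0},{"dp":[0,0,0.4],"yaw":0,"gripper":0},{"dp":[0,0,0.4],"yaw":0,"gripper":0},{"dp":[0,0,0],"yaw":0,"gripper":0}]'|grep -E 'eef|wrist'
python3 -m crank '[{"dp":[0,0,0.4],"yaw":0,"gripper":0},{"dp":[0,0,0],"yaw":0,"gripper":0},{"dp":[0,0,0],"yaw":0,"gripper":0}]'|grep -E 'eef|wrist'
python3 -m crank '[{"dp":[0,0,0.3],"yaw":0,"gripper":0},{"dp":[0,0,0.2],"yaw":0,"gripper":0},{"dp":[0,0,0],"yaw":0,"gripper":0},{"dp":[0,0,0],"yaw":0,"gripper":0}]'|grep -E 'eef|wrist'
```

```text
eef_pos: [0.5049, 0.0668, 0.1838]
wrist_force: [-0.6, -0.6, -2.2]
eef_pos: [0.5062, 0.0669, 0.1762]
wrist_force: [-0.1, -0.0, -1.5]
eef_pos: [0.5061, 0.0669, 0.1635]
wrist_force: [-0.1, -0.3, -2.5]
```

```bash
python3 -m crank '[{"dp":[0,0,0.19],"yaw":0,"gripper":0},{"dp":[0,0,0],"yaw":0,"gripper":0},{"dp":[0,0,0],"yaw":0,"gripper":0.65},{"dp":[0,0,0],"yaw":0,"gripper":0.65},{"dp":[0,0,0],"yaw":0,"gripper":0.65}]'|grep -E 'eef|wrist'
python3 -m crank '[{"dp":[0,0,-0.5],"yaw":0,"gripper":0.65},{"dp":[0,0,-0.8],"yaw":0,"gripper":0.65},{"dp":[0,0,-1],"yaw":0,"gripper":0.65},{"dp":[0,0,-1],"yaw":0,"gripper":0.65},{"dp":[0,0,-0.4],"yaw":0,"gripper":0.65}]'|grep -E 'eef|wrist'
cat >> h.py <<'E'
def cover(im,zt=.066,roi=(370,500,160,290)):
    """pads of the cover in the top picture -> centre, x-axis angle"""
    x0,x1,y0,y1=roi;g=cv2.cvtColor(im,cv2.COLOR_BGR2GRAY)[y0:y1,x0:x1]
    wh=(g>140).astype(np.uint8);n,l,s,_=cv2.connectedComponentsWithStats(wh);k=1+s[1:,4].argmax()
    h=cv2.convexHull(np.argwhere(l==k)[:,::-1].astype(np.int32));M=np.zeros_like(wh);cv2.fillConvexPoly(M,h,1)
    d=((g<125)&(M>0)).astype(np.uint8);n,l,s,ce=cv2.connectedComponentsWithStats(d)
    b=[(ce[i]+[x0,y0],s[i].tolist()) for i in range(1,n) if 40<s[i,4]<250 and s[i,2]<22 and s[i,3]<22]
    P=w(cam("top"),[q[0] for q in b],[zt]*len(b))
    return b,P
E
python3 - <<'E'
from h import *
for im in(cv2.imread("pics/t1.png"),robot.read_camera("top")):
    b,P=cover(im)
    for q,p in zip(b,P):print(q[0].round(1),q[1][2:],p.round(4))
    print(P.mean(0).round(4))
cv2.imwrite("pics/t12.png",im)
E
```

```text
eef_pos: [0.5066, 0.0668, 0.1594]
wrist_force: [0.3, -0.3, -0.5]
eef_pos: [0.5077, 0.0669, 0.2554]
wrist_force: [0.7, 0.4, 0.6]
[429.5 198.3] [14, 14, 142] [ 0.5991 -0.3049  0.066 ]
[469.4 210.4] [14, 14, 145] [ 0.5708 -0.4093  0.066 ]
[417.8 245.4] [12, 14, 125] [ 0.4763 -0.2733  0.066 ]
[457.6 257.9] [14, 15, 153] [ 0.4471 -0.3755  0.066 ]
[ 0.5233 -0.3408  0.066 ]
[424.8 181.6] [13, 13, 116] [ 0.6432 -0.2929  0.066 ]
[464.3 193.1] [13, 13, 125] [ 0.6159 -0.3968  0.066 ]
[412.7 228.3] [12, 12, 112] [ 0.5196 -0.2604  0.066 ]
[453. 240.] [13, 13, 124] [ 0.4926 -0.3646  0.066 ]
[ 0.5678 -0.3287  0.066 ]
```

The cover has been knocked about 45 mm, to (0.568, -0.329) with its x axis at -0.256 rad. Moving over it and turning to match.

```bash
python3 -m crank '[{"dp":[-1,0.08,0],"yaw":0,"gripper":0.6},{"dp":[-1,0.08,0],"yaw":0,"gripper":0.6},{"dp":[-1,0.08,0],"yaw":0,"gripper":0.6},{"dp":[-1,0.08,0],"yaw":0,"gripper":0.6},{"dp":[-1,0.08,0],"yaw":0,"gripper":0.6}]' >/dev/null
python3 -m crank '[{"dp":[-1,0.08,0],"yaw":0,"gripper":0.6},{"dp":[-1,0.08,0],"yaw":0,"gripper":0.6},{"dp":[-1,0.08,0],"yaw":0,"gripper":0.6},{"dp":[-1,0.08,0],"yaw":0,"gripper":0.6},{"dp":[-1,0.08,0],"yaw":0,"gripper":0.6}]' >/dev/null
python3 -m crank '[{"dp":[-1,0.08,0],"yaw":0,"gripper":0.6},{"dp":[-1,0.08,0],"yaw":0,"gripper":0.6},{"dp":[-1,0.08,0],"yaw":0,"gripper":0.6},{"dp":[-1,0.08,0],"yaw":0,"gripper":0.6},{"dp":[-1,0.08,0],"yaw":0,"gripper":0.6}]' >/dev/null
python3 -m crank '[{"dp":[-0.9,0,0],"yaw":-1,"gripper":0.6},{"dp":[0,0,0],"yaw":-1,"gripper":0.6},{"dp":[0,0,0],"yaw":-1,"gripper":0.6},{"dp":[0,0,0],"yaw":-1,"gripper":0.6},{"dp":[0,0,0],"yaw":-1,"gripper":0.6}]' >/dev/null
python3 -m crank '[{"dp":[0,0,0],"yaw":-1,"gripper":0.6},{"dp":[0,0,0],"yaw":-1,"gripper":0.6},{"dp":[0,0,0],"yaw":-1,"gripper":0.6},{"dp":[0,0,0],"yaw":-1,"gripper":0.6},{"dp":[0,0,0],"yaw":-1,"gripper":0.6}]' >/dev/null
python3 -m crank '[{"dp":[0,0,0],"yaw":-1,"gripper":0.6},{"dp":[0,0,0],"yaw":-1,"gripper":0.6},{"dp":[0,0,0],"yaw":-1,"gripper":0.6},{"dp":[0,0,0],"yaw":-1,"gripper":0.6},{"dp":[0,0,0],"yaw":-1,"gripper":0.6}]' >/dev/null
python3 -m crank '[{"dp":[0,0,0],"yaw":-0.5,"gripper":0.6},{"dp":[0,0,0],"yaw":0,"gripper":0.6},{"dp":[0,0,0],"yaw":0,"gripper":0.6}]'
python3 - <<'E'
from h import *
go([.5678,-.3287,.140],1.315)
cv2.imwrite("pics/w13.png",robot.read_camera("wrist"))
print(pix(cam("wrist"),[[.5678,-.3287,.096],[.6432,-.2929,.066],[.6159,-.3968,.066],[.5196,-.2604,.066],[.4926,-.3646,.066]]).round(0))
im=robot.read_camera("top");cv2.imwrite("pics/t13.png",im)
m=cv2.inRange(cv2.cvtColor(im,cv2.COLOR_BGR2HSV),(105,150,60),(125,255,255))
n,l,s,ce=cv2.connectedComponentsWithStats(m);c=cam("top")
for i in range(1,n):
    if 150<s[i,4]<320: print(ce[i].round(1),s[i,2:],w(c,[ce[i]],[.108]).round(4))
E
```

```text
time: 50.8
eef_pos: [0.5656, -0.3271, 0.2507]
tcp_rot: [3.141, -0.001, 2.884]
wrist_force: [0.1, 0.0, -0.1]
width: 0.0524
grip_force: 0.0
units [-0.1  -0.04  4.43] pos [ 0.5656 -0.3271  0.2507] rot [ 3.141e+00 -1.000e-03  2.884e+00] w 0.0524
tool y ang 1.314 turn units(tool z down => -) -0.02 q6 -1.958
[[314. 209.]
 [370. 261.]
 [259. 261.]
 [378. 126.]
 [251. 126.]]
[130.3 150.4] [ 17  59 191] [[0.6896 0.4576 0.108 ]]
[259.1 197.6] [ 17  18 240] [[0.5804 0.131  0.108 ]]
[283.3 197.6] [ 18  18 238] [[0.5821 0.0713 0.108 ]]
[261.2 228.9] [ 18  17 237] [[0.503  0.1221 0.108 ]]
[284.3 228.1] [ 17  17 231] [[0.5066 0.0658 0.108 ]]
[110.9 266.4] [  7  62 168] [[0.4021 0.4772 0.108 ]]
```

View pics/w13.png

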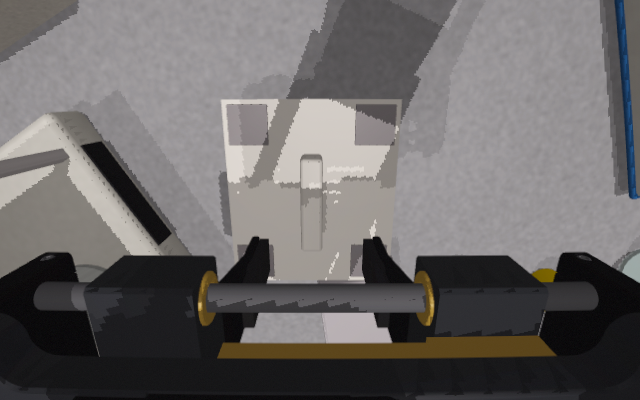

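The wrist view shows the rib from (312,155) to (312,250), parallel to the fingers, and the pads within 3 px of the prediction. All four jars are upright in their cells. Grasping the rib.

```bash
python3 -m crank '[{"dp":[-0.1,-0.04,0.8],"yaw":0,"gripper":0.6},{"dp":[0,0,0.9],"yaw":0,"gripper":0.6},{"dp":[0,0,0.9],"yaw":0,"gripper":0.6},{"dp":[0,0,0.8],"yaw":0,"gripper":0.6},{"dp":[0,0,0.5],"yaw":0,"gripper":0.6}]' >/dev/null
python3 -m crank '[{"dp":[0,0,0.3],"yaw":0,"gripper":0.6},{"dp":[0,0,0.2],"yaw":0,"gripper":0.6},{"dp":[0,0,0],"yaw":0,"gripper":0.6},{"dp":[0,0,0],"yaw":0,"gripper":0},{"dp":[0,0,0],"yaw":0,"gripper":0}]'
python3 -m crank '[{"dp":[0,0,0],"yaw":0,"gripper":0},{"dp":[0,0,0],"yaw":0,"gripper":0},{"dp":[0,0,0],"yaw":0,"gripper":0},{"dp":[0,0,0],"yaw":0,"gripper":0}]'
```

```text
time: 51.9
eef_pos: [0.5686, -0.3293, 0.1426]
tcp_rot: [-3.141, 0.002, 2.886]
wrist_force: [-0.3, 1.0, -0.9]
width: 0.0431
grip_force: 0.0
time: 52.3
eef_pos: [0.5681, -0.3293, 0.1418]
tcp_rot: [-3.141, 0.0, 2.886]
wrist_force: [-0.6, -1.7, 1.3]
width: 0.0179
grip_force: 30.0
```

```bash
python3 -m crank '[{"dp":[0,0,-0.4],"yaw":0,"gripper":0},{"dp":[0,0,-0.7],"yaw":0,"gripper":0},{"dp":[0,0,-0.9],"yaw":0,"gripper":0},{"dp":[0,0,-1],"yaw":0,"gripper":0},{"dp":[0,0,-1],"yaw":0,"gripper":0}]'
python3 -m crank '[{"dp":[0,0,-1],"yaw":0,"gripper":0},{"dp":[0,0,-1],"yaw":0,"gripper":0},{"dp":[0,0,-0.6],"yaw":-0.6,"gripper":0},{"dp":[0,0,0],"yaw":-0.9,"gripper":0},{"dp":[0,0,0],"yaw":-0.9,"gripper":0}]' >/dev/null
python3 -m crank '[{"dp":[0,0,0],"yaw":-0.9,"gripper":0},{"dp":[0,0,0],"yaw":-0.6,"gripper":0},{"dp":[0,0,0],"yaw":-0.28,"gripper":0},{"dp":[0,0,0],"yaw":0,"gripper":0},{"dp":[0,0,0],"yaw":0,"gripper":0}]'
python3 - <<'E'
from h import *
go([.5427,.0983,.300],.078+np.pi/2)
E
```

```text
time: 52.8
eef_pos: [0.5682, -0.3288, 0.2439]
tcp_rot: [-3.141, 0.001, 2.886]
wrist_force: [-0.1, 0.6, -2.4]
width: 0.018
grip_force: 30.0
time: 53.8
eef_pos: [0.5681, -0.3289, 0.3071]
tcp_rot: [-3.141, 0.0, -3.064]
wrist_force: [-0.7, 0.1, -2.0]
width: 0.0179
grip_force: 30.0
units [-0.31 17.11  0.28] pos [ 0.5681 -0.3289  0.3071] rot [-3.141  0.    -3.064] w 0.0179
tool y ang 1.648 turn units(tool z down => -) -0.01 q6 -2.293
```

```bash
python3 -m crank '[{"dp":[0,0.6,0],"yaw":0,"gripper":0},{"dp":[0,0.9,0],"yaw":0,"gripper":0},{"dp":[0,0.9,0],"yaw":0,"gripper":0},{"dp":[0,0.9,0],"yaw":0,"gripper":0},{"dp":[0,0.9,0],"yaw":0,"gripper":0}]' >/dev/null
python3 -m crank '[{"dp":[0,0.9,0],"yaw":0,"gripper":0},{"dp":[0,0.9,0],"yaw":0,"gripper":0},{"dp":[0,0.9,0],"yaw":0,"gripper":0},{"dp":[0,0.9,0],"yaw":0,"gripper":0},{"dp":[0,0.9,0],"yaw":0,"gripper":0}]' >/dev/null
python3 -m crank '[{"dp":[0,0.9,0],"yaw":0,"gripper":0},{"dp":[0,0.9,0],"yaw":0,"gripper":0},{"dp":[0,0.9,0],"yaw":0,"gripper":0},{"dp":[0,0.9,0],"yaw":0,"gripper":0},{"dp":[0,0.9,0],"yaw":0,"gripper":0}]' >/dev/null
python3 -m crank '[{"dp":[0,0.9,0],"yaw":0,"gripper":0},{"dp":[0,0.9,0],"yaw":0,"gripper":0},{"dp":[0,0.9,0],"yaw":0,"gripper":0},{"dp":[0,0.6,0],"yaw":0,"gripper":0},{"dp":[0,0,0],"yaw":0,"gripper":0}]' >/dev/null
python3 -m crank '[{"dp":[0,0,0],"yaw":0,"gripper":0},{"dp":[0,0,0],"yaw":0,"gripper":0},{"dp":[0,0,0],"yaw":0,"gripper":0}]'
python3 - <<'E'
from h import *
go([.5427,.0983,.204],.078+np.pi/2)
im=robot.read_camera("wrist");cv2.imwrite("pics/w14.png",im)
# cover seen from the hand: top edges expected at the commanded pose
a=.078;ex=np.array([np.cos(a),np.sin(a),0]);ey=np.array([-ex[1],ex[0],0]);s=robot.read_state();o=np.array(s["eef_pos"]);o[2]-=.142-.066
c=cam("wrist");g=cv2.cvtColor(im,cv2.COLOR_BGR2GRAY)
print(pix(c,[o+sx*.064*ex+sy*.054*ey for sx in(-1,1) for sy in(-1,1)]).round(1))
for i in(cv2.imread("pics/w13.png"),im):
    g=cv2.cvtColor(i,cv2.COLOR_BGR2GRAY);print(g[60:260:5,300:302].mean(1).round().astype(int).tolist())
E
```

```text
time: 56.1
eef_pos: [0.5359, 0.0816, 0.3065]
tcp_rot: [-3.141, 0.0, -3.064]
wrist_force: [-0.1, -0.1, -2.0]
width: 0.0176
grip_force: 30.0
units [-0.32  0.65  4.1 ] pos [0.5359 0.0816 0.3065] rot [-3.141  0.    -3.064] w 0.0176
tool y ang 1.648 turn units(tool z down => -) -0.01 q6 -1.642
[[211.8 137.3]
 [418.7 137.1]
 [231.6 338.8]
 [399.3 338.7]]
[128, 103, 104, 106, 87, 88, 86, 87, 200, 206, 205, 204, 204, 204, 203, 202, 202, 202, 202, 197, 136, 159, 156, 152, 162, 147, 120, 128, 126, 130, 137, 140, 138, 136, 142, 140, 139, 143, 156, 156]
[84, 86, 86, 82, 118, 128, 196, 216, 216, 216, 216, 216, 216, 215, 198, 197, 196, 196, 196, 195, 195, 194, 194, 194, 193, 99, 100, 132, 176, 179, 178, 178, 149, 120, 120, 120, 119, 119, 119, 120]
```

```bash
python3 -m crank '[{"dp":[-0.32,0.4,0.3],"yaw":0,"gripper":0},{"dp":[0,0.25,0.4],"yaw":0,"gripper":0},{"dp":[0,0,0],"yaw":0,"gripper":0},{"dp":[0,0,0],"yaw":0,"gripper":0}]'
python3 - <<'E'
from h import *
go([.5427,.0983,.204],.078+np.pi/2)
g=cv2.cvtColor(cv2.imread("pics/w14.png"),cv2.COLOR_BGR2GRAY)
for x0,x1 in((160,270),(370,480)):
    for th in(120,150,170):
        n,l,s,ce=cv2.connectedComponentsWithStats((g[85:200,x0:x1]<th).astype(np.uint8))
        print(th,[((ce[i]+[x0,85]).round(1).tolist(),s[i].tolist()) for i in range(1,n) if s[i,4]>800])
E
```

```text
time: 56.55
eef_pos: [0.542, 0.0994, 0.2879]
tcp_rot: [-3.142, -0.002, -3.062]
wrist_force: [-0.2, 0.0, -1.5]
width: 0.0182
grip_force: 30.0
units [-0.03 -0.05  3.36] pos [0.542  0.0994 0.2879] rot [-3.142e+00 -2.000e-03 -3.062e+00] w 0.0182
tool y ang 1.65 turn units(tool z down => -) 0.01 q6 -1.612
120 [([192.3, 137.7], [15, 16, 51, 67, 1646])]
150 [([198.8, 137.9], [0, 0, 86, 115, 7084])]
170 [([197.5, 137.6], [0, 0, 87, 115, 8078])]
120 []
150 [([466.9, 123.2], [61, 0, 49, 89, 1617]), ([406.5, 136.9], [0, 7, 87, 108, 6482])]
170 [([466.7, 143.0], [61, 0, 49, 115, 2662]), ([406.9, 136.8], [0, 7, 87, 108, 6607])]
```

```bash
python3 -m crank '[{"dp":[-0.03,-0.05,0.4],"yaw":0,"gripper":0},{"dp":[0,0,0.5],"yaw":0,"gripper":0},{"dp":[0,0,0.4],"yaw":0,"gripper":0},{"dp":[0,0,0],"yaw":0,"gripper":0},{"dp":[0,0,0],"yaw":0,"gripper":0}]'|grep -E 'eef|wrist'
python3 -m crank '[{"dp":[0,0,0.4],"yaw":0,"gripper":0},{"dp":[0,0,0.3],"yaw":0,"gripper":0},{"dp":[0,0,0],"yaw":0,"gripper":0},{"dp":[0,0,0],"yaw":0,"gripper":0}]'|grep -E 'eef|wrist'
python3 -m crank '[{"dp":[0,0,0.3],"yaw":0,"gripper":0},{"dp":[0,0,0.2],"yaw":0,"gripper":0},{"dp":[0,0,0],"yaw":0,"gripper":0},{"dp":[0,0,0],"yaw":0,"gripper":0}]'|grep -E 'eef|wrist'
```

```text
eef_pos: [0.543, 0.0979, 0.2558]
wrist_force: [-0.0, -1.5, -1.6]
eef_pos: [0.5431, 0.098, 0.2386]
wrist_force: [0.2, -0.5, -1.6]
eef_pos: [0.5432, 0.098, 0.2262]
wrist_force: [0.2, -0.7, -1.7]
```

```bash
python3 -m crank '[{"dp":[0,0,0.2],"yaw":0,"gripper":0},{"dp":[0,0,0.15],"yaw":0,"gripper":0},{"dp":[0,0,0],"yaw":0,"gripper":0},{"dp":[0,0,0],"yaw":0,"gripper":0}]'|grep -E 'eef|wrist'
python3 -m crank '[{"dp":[0,0,0.2],"yaw":0,"gripper":0},{"dp":[0,0,0.1],"yaw":0,"gripper":0},{"dp":[0,0,0],"yaw":0,"gripper":0},{"dp":[0,0,0],"yaw":0,"gripper":0}]'|grep -E 'eef|wrist'
python3 -m crank '[{"dp":[0,0,0.1],"yaw":0,"gripper":0},{"dp":[0,0,0],"yaw":0,"gripper":0},{"dp":[0,0,0],"yaw":0,"gripper":0}]'|grep -E 'eef|wrist'
```

```text
eef_pos: [0.5432, 0.098, 0.2175]
wrist_force: [-0.4, 0.1, -1.9]
eef_pos: [0.5433, 0.0981, 0.2102]
wrist_force: [0.2, 1.1, -1.4]
eef_pos: [0.5433, 0.0984, 0.2077]
wrist_force: [0.6, 4.8, -1.7]
```

```bash
python3 -m crank '[{"dp":[0,0.06,0],"yaw":0,"gripper":0},{"dp":[0,0,0.08],"yaw":0,"gripper":0},{"dp":[0,0,0],"yaw":0,"gripper":0},{"dp":[0,0,0],"yaw":0,"gripper":0}]'|grep -E 'eef|wrist'
python3 -m crank '[{"dp":[0,0,0.08],"yaw":0,"gripper":0},{"dp":[0,0,0],"yaw":0,"gripper":0},{"dp":[0,0,0],"yaw":0,"gripper":0}]'|grep -E 'eef|wrist'
```

```text
eef_pos: [0.5432, 0.0992, 0.2056]
wrist_force: [1.0, 0.3, -2.3]
eef_pos: [0.5434, 0.0996, 0.2042]
wrist_force: [-0.7, 2.3, 1.5]
```

```bash
python3 -m crank '[{"dp":[0,0,0],"yaw":0,"gripper":0.6},{"dp":[0,0,0],"yaw":0,"gripper":0.6},{"dp":[0,0,0],"yaw":0,"gripper":0.6},{"dp":[0,0,0],"yaw":0,"gripper":0.6},{"dp":[0,0,-0.6],"yaw":0,"gripper":0.6}]'
python3 -m crank '[{"dp":[0,0,-1],"yaw":0,"gripper":0.6},{"dp":[0,0,-0.8],"yaw":0,"gripper":0},{"dp":[0,-1,0],"yaw":0,"gripper":0},{"dp":[0,-1,0],"yaw":0,"gripper":0},{"dp":[0,-1,0],"yaw":0,"gripper":0}]' >/dev/null
python3 -m crank '[{"dp":[0,-1,0],"yaw":0,"gripper":0},{"dp":[0,-1,0],"yaw":0,"gripper":0},{"dp":[0,-1,0],"yaw":0,"gripper":0},{"dp":[0,-1,0],"yaw":0,"gripper":0},{"dp":[0,-1,0],"yaw":0,"gripper":0}]' >/dev/null
python3 -m crank '[{"dp":[0,-1,0],"yaw":0,"gripper":0},{"dp":[0,-1,0],"yaw":0,"gripper":0},{"dp":[0,0,0],"yaw":0,"gripper":0}]'
python3 - <<'E'
from h import *
im=robot.read_camera("top");cv2.imwrite("pics/t15.png",im)
b,P=cover(im,.128,(220,330,150,280))
for q,p in zip(b,P):print(q[0].round(1),q[1][2:],p.round(4))
print(P.mean(0).round(4))
# predicted seated pad pixels (all resting at .128), seen vs predicted
E
```

```text
time: 60.15
eef_pos: [0.5417, 0.0993, 0.2169]
tcp_rot: [3.142, -0.005, -3.063]
wrist_force: [0.9, 0.5, -0.1]
width: 0.0482
grip_force: 0.0
time: 61.45
eef_pos: [0.5631, -0.1527, 0.2651]
tcp_rot: [-3.14, 0.001, -3.066]
wrist_force: [-0.1, -0.1, 0.0]
width: 0.0007
grip_force: 0.0
[290.2 183.4] [11, 12, 78] [0.6146 0.0546 0.128 ]
[246.3 186.8] [12, 11, 121] [0.6027 0.1607 0.128 ]
[309.5 190.1] [4, 15, 57] [0.5993 0.007  0.128 ]
[232.9 193.9] [5, 18, 82] [0.5841 0.1921 0.128 ]
[234.3 238.7] [6, 17, 80] [0.4759 0.1825 0.128 ]
[0.5753 0.1194 0.128 ]
```

The cover rests squarely on the catches at the expected height, with the far pads at (0.615, 0.055) and (0.603, 0.161). Now pressing the corners, starting with (+x, -y).

```bash
python3 -m crank '[{"dp":[-0.3,1,0],"yaw":0,"gripper":0},{"dp":[-0.3,1,0],"yaw":0,"gripper":0},{"dp":[-0.3,1,0],"yaw":0,"gripper":0},{"dp":[-0.3,1,0],"yaw":0,"gripper":0},{"dp":[-0.3,1,0],"yaw":0,"gripper":0}]' >/dev/null
python3 -m crank '[{"dp":[-0.3,1,0],"yaw":0,"gripper":0},{"dp":[-0.3,1,0.5],"yaw":0,"gripper":0},{"dp":[-0.4,0.95,0.6],"yaw":0,"gripper":0},{"dp":[0,0,0.6],"yaw":0,"gripper":0},{"dp":[0,0,0],"yaw":0,"gripper":0}]' >/dev/null
python3 -m crank '[{"dp":[0,0,0],"yaw":0,"gripper":0},{"dp":[0,0,0],"yaw":0,"gripper":0}]'
python3 - <<'E'
from h import *
go([.6125,.0525,.198])
E
```

```text
time: 62.7
eef_pos: [0.6098, 0.0525, 0.2223]
tcp_rot: [-3.141, 0.001, -3.064]
wrist_force: [-1.7, 0.2, 0.3]
width: 0.0006
grip_force: 0.0
units [-0.11 -0.01  0.97] pos [0.6098 0.0525 0.2223] rot [-3.141e+00  1.000e-03 -3.064e+00] w 0.0006
```

```bash
python3 -m crank '[{"dp":[-0.1,0,0.4],"yaw":0,"gripper":0},{"dp":[0,0,0.45],"yaw":0,"gripper":0},{"dp":[0,0,0],"yaw":0,"gripper":0}]'|grep -E 'eef|wrist'
python3 -m crank '[{"dp":[0,0,0.1],"yaw":0,"gripper":0},{"dp":[0,0,0],"yaw":0,"gripper":0}]'|grep -E 'eef|wrist'
python3 -m crank '[{"dp":[0,0,0.1],"yaw":0,"gripper":0},{"dp":[0,0,0],"yaw":0,"gripper":0}]'|grep -E 'eef|wrist'
python3 -m crank '[{"dp":[0,0,0.08],"yaw":0,"gripper":0},{"dp":[0,0,0],"yaw":0,"gripper":0}]'|grep -E 'eef|wrist'
```

```text
eef_pos: [0.6117, 0.053, 0.1985]
wrist_force: [0.7, -0.2, -0.4]
eef_pos: [0.612, 0.0533, 0.1976]
wrist_force: [-0.7, -0.5, 0.6]
eef_pos: [0.6128, 0.0532, 0.1962]
wrist_force: [-0.1, -0.7, 5.1]
eef_pos: [0.6135, 0.053, 0.1949]
wrist_force: [1.5, -1.3, 7.0]
```

```bash
python3 -m crank '[{"dp":[0,0,0.1],"yaw":0,"gripper":0},{"dp":[0,0,0],"yaw":0,"gripper":0}]'|grep -E 'eef|wrist'
python3 -m crank '[{"dp":[0,0,0.1],"yaw":0,"gripper":0},{"dp":[0,0,0],"yaw":0,"gripper":0}]'|grep -E 'eef|wrist'
python3 -m crank '[{"dp":[0,0,0.1],"yaw":0,"gripper":0},{"dp":[0,0,0],"yaw":0,"gripper":0}]'|grep -E 'eef|wrist'
```

```text
eef_pos: [0.6144, 0.0528, 0.1932]
wrist_force: [3.6, -0.7, 7.0]
eef_pos: [0.6151, 0.0523, 0.1918]
wrist_force: [3.3, -3.8, 11.0]
eef_pos: [0.6158, 0.0516, 0.1903]
wrist_force: [2.8, -6.5, 14.2]
```

```bash
python3 -m crank '[{"dp":[0.08,0,0.1],"yaw":0,"gripper":0},{"dp":[0,0,0],"yaw":0,"gripper":0}]'|grep -E 'eef|wrist'
python3 -m crank '[{"dp":[0,0,0.1],"yaw":0,"gripper":0},{"dp":[0,0,0],"yaw":0,"gripper":0}]'|grep -E 'eef|wrist'
python3 -m crank '[{"dp":[0,0,0.08],"yaw":0,"gripper":0},{"dp":[0,0,0],"yaw":0,"gripper":0}]'|grep -E 'eef|wrist'
```

```text
eef_pos: [0.6155, 0.0513, 0.1897]
wrist_force: [6.4, -6.5, 18.2]
eef_pos: [0.6162, 0.0508, 0.1886]
wrist_force: [4.2, -8.3, 24.6]
eef_pos: [0.6163, 0.0508, 0.1884]
wrist_force: [-1.0, -8.4, 33.9]
```

Corner 1 has bottomed out: the tip is at 118.4 mm and stiff, within the stated 3 mm allowance. Next is (+x, +y).

```bash
python3 -m crank '[{"dp":[0,0,-0.6],"yaw":0,"gripper":0},{"dp":[0,0,-0.7],"yaw":0,"gripper":0},{"dp":[0.1,0.9,-0.4],"yaw":0,"gripper":0},{"dp":[0.1,0.9,0],"yaw":0,"gripper":0},{"dp":[0,0.9,0],"yaw":0,"gripper":0}]' >/dev/null
python3 -m crank '[{"dp":[0,0.9,0],"yaw":0,"gripper":0},{"dp":[0,0.7,0],"yaw":0,"gripper":0},{"dp":[0,0,0.4],"yaw":0,"gripper":0},{"dp":[0,0,0],"yaw":0,"gripper":0},{"dp":[0,0,0],"yaw":0,"gripper":0}]'
python3 - <<'E'
from h import *
go([.6025,.1584,.200])
E
```

```text
time: 65.8
eef_pos: [0.5962, 0.1593, 0.2099]
tcp_rot: [-3.141, -0.002, -3.064]
wrist_force: [0.3, 0.3, 0.1]
width: 0.0003
grip_force: 0.0
units [-0.25 -0.05  0.4 ] pos [0.5962 0.1593 0.2099] rot [-3.141e+00 -2.000e-03 -3.064e+00] w 0.0003
```

```bash
python3 -m crank '[{"dp":[-0.22,-0.05,0],"yaw":0,"gripper":0},{"dp":[0,0,0.4],"yaw":0,"gripper":0},{"dp":[0,0,0],"yaw":0,"gripper":0}]'|grep -E 'eef|wrist'
python3 -m crank '[{"dp":[0,0,0.15],"yaw":0,"gripper":0},{"dp":[0,0,0.1],"yaw":0,"gripper":0},{"dp":[0,0,0],"yaw":0,"gripper":0}]'|grep -E 'eef|wrist'
python3 -m crank '[{"dp":[0,0,0.1],"yaw":0,"gripper":0},{"dp":[0,0,0.05],"yaw":0,"gripper":0},{"dp":[0,0,0],"yaw":0,"gripper":0}]'|grep -E 'eef|wrist'
python3 -m crank '[{"dp":[0,0,0.1],"yaw":0,"gripper":0},{"dp":[0,0,0.0],"yaw":0,"gripper":0}]'|grep -E 'eef|wrist'
```

```text
eef_pos: [0.6017, 0.1586, 0.1993]
wrist_force: [-0.5, -0.4, -0.0]
eef_pos: [0.6027, 0.1595, 0.1964]
wrist_force: [-2.0, -0.2, 7.9]
eef_pos: [0.6034, 0.16, 0.1932]
wrist_force: [-0.2, 2.5, 7.8]
eef_pos: [0.6025, 0.1595, 0.189]
wrist_force: [-0.7, 1.5, 5.1]
```

```bash
python3 -m crank '[{"dp":[0,0,0.1],"yaw":0,"gripper":0},{"dp":[0,0,0],"yaw":0,"gripper":0}]'|grep -E 'eef|wrist'
python3 -m crank '[{"dp":[0,0,0.1],"yaw":0,"gripper":0},{"dp":[0,0,0],"yaw":0,"gripper":0}]'|grep -E 'eef|wrist'
python3 -m crank '[{"dp":[0,0,0.05],"yaw":0,"gripper":0},{"dp":[0,0,0],"yaw":0,"gripper":0}]'|grep -E 'eef|wrist'
```

```text
eef_pos: [0.6026, 0.1596, 0.1887]
wrist_force: [-5.8, 0.6, 15.3]
eef_pos: [0.6028, 0.1597, 0.1885]
wrist_force: [-12.3, -0.1, 28.1]
eef_pos: [0.6028, 0.1598, 0.1884]
wrist_force: [-14.3, -1.5, 33.1]
```

```bash
python3 -m crank '[{"dp":[0,0,-0.6],"yaw":0,"gripper":0},{"dp":[0,0,-0.7],"yaw":0,"gripper":0},{"dp":[0.9,0,-0.4],"yaw":0,"gripper":0},{"dp":[0.9,0,0],"yaw":0,"gripper":0},{"dp":[0.9,0,0],"yaw":0,"gripper":0}]' >/dev/null
python3 -m crank '[{"dp":[0.9,0,0],"yaw":0,"gripper":0},{"dp":[0.9,0,0],"yaw":0,"gripper":0},{"dp":[0.6,0,0],"yaw":0,"gripper":0},{"dp":[0,0,0],"yaw":0,"gripper":0},{"dp":[0,0,0],"yaw":0,"gripper":0}]'
python3 - <<'E'
from h import *
go([.4765,.1490,.200])
E
```

```text
time: 68.5
eef_pos: [0.4754, 0.1492, 0.2248]
tcp_rot: [-3.141, 0.001, -3.063]
wrist_force: [1.1, 0.1, 0.4]
width: 0.0006
grip_force: 0.0
units [-0.04 -0.01  0.99] pos [0.4754 0.1492 0.2248] rot [-3.141e+00  1.000e-03 -3.063e+00] w 0.0006
```

```bash
python3 -m crank '[{"dp":[-0.04,0,0.4],"yaw":0,"gripper":0},{"dp":[0,0,0.5],"yaw":0,"gripper":0},{"dp":[0,0,0],"yaw":0,"gripper":0}]'|grep -E 'eef|wrist'
python3 -m crank '[{"dp":[0,0,0.15],"yaw":0,"gripper":0},{"dp":[0,0,0.05],"yaw":0,"gripper":0},{"dp":[0,0,0],"yaw":0,"gripper":0}]'|grep -E 'eef|wrist'
python3 -m crank '[{"dp":[0,0,0.1],"yaw":0,"gripper":0},{"dp":[0,0,0],"yaw":0,"gripper":0}]'|grep -E 'eef|wrist'
python3 -m crank '[{"dp":[0,0,0.1],"yaw":0,"gripper":0},{"dp":[0,0,0],"yaw":0,"gripper":0}]'|grep -E 'eef|wrist'
```

```text
eef_pos: [0.4758, 0.1491, 0.2]
wrist_force: [0.5, 0.2, 0.8]
eef_pos: [0.4756, 0.1495, 0.1971]
wrist_force: [-1.8, 0.0, 2.7]
eef_pos: [0.4759, 0.1495, 0.1944]
wrist_force: [-0.6, 0.2, 0.9]
eef_pos: [0.4759, 0.1492, 0.1916]
wrist_force: [0.1, -0.0, -0.2]
```

```bash
python3 -m crank '[{"dp":[0,0,0.1],"yaw":0,"gripper":0},{"dp":[0,0,0],"yaw":0,"gripper":0}]'|grep -E 'eef|wrist'
python3 -m crank '[{"dp":[0,0,0.1],"yaw":0,"gripper":0},{"dp":[0,0,0],"yaw":0,"gripper":0}]'|grep -E 'eef|wrist'
python3 -m crank '[{"dp":[0,0,0.05],"yaw":0,"gripper":0},{"dp":[0,0,0],"yaw":0,"gripper":0}]'|grep -E 'eef|wrist'
```

```text
eef_pos: [0.4758, 0.1493, 0.1892]
wrist_force: [-0.8, -0.4, -0.2]
eef_pos: [0.4763, 0.1494, 0.1881]
wrist_force: [-3.2, -0.8, 6.5]
eef_pos: [0.4763, 0.1494, 0.1879]
wrist_force: [-6.5, -2.3, 15.4]
```

```bash
python3 -m crank '[{"dp":[0,0,0.1],"yaw":0,"gripper":0},{"dp":[0,0,0],"yaw":0,"gripper":0}]'|grep -E 'eef|wrist'
python3 -m crank '[{"dp":[0,0,0.05],"yaw":0,"gripper":0},{"dp":[0,0,0],"yaw":0,"gripper":0}]'|grep -E 'eef|wrist'
python3 -m crank '[{"dp":[0,0,-0.6],"yaw":0,"gripper":0},{"dp":[0,0,-0.7],"yaw":0,"gripper":0},{"dp":[0,-0.9,-0.4],"yaw":0,"gripper":0},{"dp":[0,-0.9,0],"yaw":0,"gripper":0},{"dp":[0,-0.9,0],"yaw":0,"gripper":0}]' >/dev/null
python3 -m crank '[{"dp":[0,-0.9,0],"yaw":0,"gripper":0},{"dp":[0,-0.7,0],"yaw":0,"gripper":0},{"dp":[0,0,0],"yaw":0,"gripper":0},{"dp":[0,0,0],"yaw":0,"gripper":0},{"dp":[0,0,0],"yaw":0,"gripper":0}]'
python3 - <<'E'
from h import *
go([.4845,.0420,.200])
E
```

```text
eef_pos: [0.4764, 0.1494, 0.1877]
wrist_force: [-15.0, -2.5, 31.4]
eef_pos: [0.4765, 0.1494, 0.1876]
wrist_force: [-19.1, -2.8, 40.3]
time: 71.5
eef_pos: [0.4844, 0.0428, 0.2247]
tcp_rot: [3.141, -0.0, -3.063]
wrist_force: [0.2, -0.1, 0.9]
width: 0.0
grip_force: 0.0
units [-0.   -0.03  0.99] pos [0.4844 0.0428 0.2247] rot [ 3.141 -0.    -3.063] w 0.0
```

```bash
python3 -m crank '[{"dp":[0,0,0.4],"yaw":0,"gripper":0},{"dp":[0,0,0.5],"yaw":0,"gripper":0},{"dp":[0,0,0],"yaw":0,"gripper":0}]'|grep -E 'eef|wrist'
python3 -m crank '[{"dp":[0,0,0.15],"yaw":0,"gripper":0},{"dp":[0,0,0],"yaw":0,"gripper":0}]'|grep -E 'eef|wrist'
python3 -m crank '[{"dp":[0,0,0.1],"yaw":0,"gripper":0},{"dp":[0,0,0],"yaw":0,"gripper":0}]'|grep -E 'eef|wrist'
python3 -m crank '[{"dp":[0,0,0.1],"yaw":0,"gripper":0},{"dp":[0,0,0],"yaw":0,"gripper":0}]'|grep -E 'eef|wrist'
python3 -m crank '[{"dp":[0,0,0.1],"yaw":0,"gripper":0},{"dp":[0,0,0],"yaw":0,"gripper":0}]'|grep -E 'eef|wrist'
```

```text
eef_pos: [0.4828, 0.0427, 0.1994]
wrist_force: [-0.9, -0.3, -0.2]
eef_pos: [0.4842, 0.0423, 0.1979]
wrist_force: [0.0, 0.5, -0.5]
eef_pos: [0.4849, 0.0422, 0.1967]
wrist_force: [-1.9, 0.4, 2.6]
eef_pos: [0.4854, 0.042, 0.1955]
wrist_force: [-3.5, -0.8, 11.6]
eef_pos: [0.4859, 0.0412, 0.1934]
wrist_force: [-3.0, -3.7, 11.7]
```

```bash
python3 -m crank '[{"dp":[0,0,0.1],"yaw":0,"gripper":0},{"dp":[0,0,0],"yaw":0,"gripper":0}]'|grep -E 'eef|wrist'
python3 -m crank '[{"dp":[0,0,0.1],"yaw":0,"gripper":0},{"dp":[0,0,0],"yaw":0,"gripper":0}]'|grep -E 'eef|wrist'
python3 -m crank '[{"dp":[0,0,0.1],"yaw":0,"gripper":0},{"dp":[0,0,0],"yaw":0,"gripper":0}]'|grep -E 'eef|wrist'
python3 -m crank '[{"dp":[0,0,0.05],"yaw":0,"gripper":0},{"dp":[0,0,0],"yaw":0,"gripper":0}]'|grep -E 'eef|wrist'
```

```text
eef_pos: [0.4856, 0.0414, 0.1899]
wrist_force: [0.6, -1.1, 1.3]
eef_pos: [0.4848, 0.0422, 0.1861]
wrist_force: [0.5, -1.0, 1.4]
eef_pos: [0.485, 0.0422, 0.186]
wrist_force: [-7.7, -0.7, 20.3]
eef_pos: [0.485, 0.0422, 0.1859]
wrist_force: [-13.5, -2.1, 29.4]
```

Corner 4 is home at exactly 116 mm. Rechecking the other three, which should now also read 116 mm, starting with corner 3.

```bash
python3 -m crank '[{"dp":[0,0,-0.6],"yaw":0,"gripper":0},{"dp":[0,0,-0.4],"yaw":0,"gripper":0},{"dp":[0,0.9,0],"yaw":0,"gripper":0},{"dp":[0,0.9,0],"yaw":0,"gripper":0},{"dp":[0,0.9,0],"yaw":0,"gripper":0}]' >/dev/null
python3 -m crank '[{"dp":[0,0.9,0],"yaw":0,"gripper":0},{"dp":[0,0.7,0],"yaw":0,"gripper":0},{"dp":[0,0,0],"yaw":0,"gripper":0},{"dp":[0,0,0.4],"yaw":0,"gripper":0},{"dp":[0,0,0],"yaw":0,"gripper":0}]'|grep -E 'eef|wrist'
python3 -m crank '[{"dp":[0,0,0.2],"yaw":0,"gripper":0},{"dp":[0,0,0],"yaw":0,"gripper":0}]'|grep -E 'eef|wrist'
python3 -m crank '[{"dp":[0,0,0.2],"yaw":0,"gripper":0},{"dp":[0,0,0],"yaw":0,"gripper":0}]'|grep -E 'eef|wrist'
python3 -m crank '[{"dp":[0,0,0.1],"yaw":0,"gripper":0},{"dp":[0,0,0],"yaw":0,"gripper":0}]'|grep -E 'eef|wrist'
```

```text
eef_pos: [0.4751, 0.1486, 0.1953]
wrist_force: [-0.2, -0.5, -0.3]
eef_pos: [0.4757, 0.1487, 0.1913]
wrist_force: [0.2, 0.1, 0.3]
eef_pos: [0.4758, 0.1491, 0.1866]
wrist_force: [0.4, -0.2, -0.1]
eef_pos: [0.4762, 0.1492, 0.1861]
wrist_force: [-5.1, -1.2, 9.1]
```

Corner 3 is at 116 mm. Pressing it a little more, then on to corner 2.

```bash
python3 -m crank '[{"dp":[0,0,0.1],"yaw":0,"gripper":0},{"dp":[0,0,0],"yaw":0,"gripper":0}]'|grep -E 'eef|wrist'
python3 -m crank '[{"dp":[0,0,-0.6],"yaw":0,"gripper":0},{"dp":[0,0,-0.5],"yaw":0,"gripper":0},{"dp":[-0.9,0,0],"yaw":0,"gripper":0},{"dp":[-0.9,0,0],"yaw":0,"gripper":0},{"dp":[-0.9,0,0],"yaw":0,"gripper":0}]' >/dev/null
python3 -m crank '[{"dp":[-0.9,0,0],"yaw":0,"gripper":0},{"dp":[-0.9,0,0],"yaw":0,"gripper":0},{"dp":[-0.6,0,0],"yaw":0,"gripper":0},{"dp":[0,0,0.5],"yaw":0,"gripper":0},{"dp":[0,0,0],"yaw":0,"gripper":0}]'|grep -E 'eef|wrist'
python3 -m crank '[{"dp":[0,0,0.2],"yaw":0,"gripper":0},{"dp":[0,0,0.1],"yaw":0,"gripper":0},{"dp":[0,0,0],"yaw":0,"gripper":0}]'|grep -E 'eef|wrist'
python3 -m crank '[{"dp":[0,0,0.1],"yaw":0,"gripper":0},{"dp":[0,0,0],"yaw":0,"gripper":0}]'|grep -E 'eef|wrist'
```

```text
eef_pos: [0.4763, 0.1493, 0.1859]
wrist_force: [-12.2, -3.3, 27.5]
eef_pos: [0.6016, 0.1591, 0.1945]
wrist_force: [-1.3, -0.1, -1.1]
eef_pos: [0.6024, 0.1594, 0.1892]
wrist_force: [0.2, -0.2, 0.5]
eef_pos: [0.603, 0.1594, 0.1872]
wrist_force: [-0.9, 0.3, -0.0]
```

```bash
python3 -m crank '[{"dp":[0,0,0.1],"yaw":0,"gripper":0},{"dp":[0,0,0],"yaw":0,"gripper":0}]'|grep -E 'eef|wrist'
python3 -m crank '[{"dp":[0,0,0.1],"yaw":0,"gripper":0},{"dp":[0,0,0],"yaw":0,"gripper":0}]'|grep -E 'eef|wrist'
python3 -m crank '[{"dp":[0,0,-0.6],"yaw":0,"gripper":0},{"dp":[0,0,-0.5],"yaw":0,"gripper":0},{"dp":[0,-0.9,0],"yaw":0,"gripper":0},{"dp":[0,-0.9,0],"yaw":0,"gripper":0},{"dp":[0,-0.9,0],"yaw":0,"gripper":0}]' >/dev/null
python3 -m crank '[{"dp":[0,-0.9,0],"yaw":0,"gripper":0},{"dp":[0,-0.7,0],"yaw":0,"gripper":0},{"dp":[0,0,0],"yaw":0,"gripper":0},{"dp":[0,0,0.5],"yaw":0,"gripper":0},{"dp":[0,0,0],"yaw":0,"gripper":0}]'|grep -E 'eef|wrist'
python3 -m crank '[{"dp":[0,0,0.2],"yaw":0,"gripper":0},{"dp":[0,0,0.1],"yaw":0,"gripper":0},{"dp":[0,0,0],"yaw":0,"gripper":0}]'|grep -E 'eef|wrist'
python3 -m crank '[{"dp":[0,0,0.1],"yaw":0,"gripper":0},{"dp":[0,0,0],"yaw":0,"gripper":0}]'|grep -E 'eef|wrist'
```

```text
eef_pos: [0.6035, 0.1594, 0.1861]
wrist_force: [-2.7, -0.9, 6.3]
eef_pos: [0.6036, 0.1595, 0.186]
wrist_force: [-9.6, -0.7, 19.1]
eef_pos: [0.6104, 0.053, 0.1949]
wrist_force: [-0.9, -0.8, -0.6]
eef_pos: [0.6112, 0.0527, 0.189]
wrist_force: [0.8, -0.1, -0.5]
eef_pos: [0.6115, 0.0523, 0.1871]
wrist_force: [-0.2, -0.2, 0.2]
```

```bash
python3 -m crank '[{"dp":[0,0,0.1],"yaw":0,"gripper":0},{"dp":[0,0,0],"yaw":0,"gripper":0}]'|grep -E 'eef|wrist'
python3 -m crank '[{"dp":[0,0,0.1],"yaw":0,"gripper":0},{"dp":[0,0,0],"yaw":0,"gripper":0}]'|grep -E 'eef|wrist'
python3 -m crank '[{"dp":[0,0,-0.6],"yaw":0,"gripper":0},{"dp":[0,0,-1],"yaw":0,"gripper":0},{"dp":[0,0,-1],"yaw":0,"gripper":0},{"dp":[0,0,-0.4],"yaw":0,"gripper":0},{"dp":[0,0,0],"yaw":0,"gripper":0}]' >/dev/null
python3 - <<'E'
from h import *
go([.422,.350,.15])
E
```

```text
eef_pos: [0.612, 0.0522, 0.1861]
wrist_force: [-2.6, 0.9, 4.7]
eef_pos: [0.612, 0.0522, 0.186]
wrist_force: [-9.8, -0.4, 18.9]
units [ 6.69 12.48  4.34] pos [0.6127 0.0521 0.2594] rot [-3.141  0.004 -3.063] w 0.0008
```

All four corners are home at 116 mm. Moving to the isolator's off side.

```bash
python3 -m crank '[{"dp":[0.52,0.96,0],"yaw":0,"gripper":0},{"dp":[0.52,0.96,0],"yaw":0,"gripper":0},{"dp":[0.52,0.96,0],"yaw":0,"gripper":0},{"dp":[0.52,0.96,0],"yaw":0,"gripper":0},{"dp":[0.52,0.96,0],"yaw":0,"gripper":0}]' >/dev/null
python3 -m crank '[{"dp":[0.52,0.96,0],"yaw":0,"gripper":0},{"dp":[0.52,0.96,0],"yaw":0,"gripper":0},{"dp":[0.52,0.96,0],"yaw":0,"gripper":0},{"dp":[0.52,0.96,0],"yaw":0,"gripper":0},{"dp":[0.52,0.96,0],"yaw":0,"gripper":0}]' >/dev/null
python3 -m crank '[{"dp":[0.52,0.96,0],"yaw":0,"gripper":0},{"dp":[0.52,0.96,0],"yaw":0,"gripper":0},{"dp":[0.52,0.96,0],"yaw":0,"gripper":0},{"dp":[0,0,0],"yaw":0,"gripper":0},{"dp":[0,0,0],"yaw":0,"gripper":0}]'
python3 - <<'E'
from h import *
go([.420,.350,.15]);go([.525,.3705,.15])
E
```

```text
time: 81.0
eef_pos: [0.418, 0.3499, 0.2558]
tcp_rot: [-3.14, -0.002, -3.062]
wrist_force: [-0.2, -0.4, 0.1]
width: 0.0005
grip_force: 0.0
units [-0.09  0.    4.23] pos [0.418  0.3499 0.2558] rot [-3.140e+00 -2.000e-03 -3.062e+00] w 0.0005
units [-4.34  0.49  4.22] pos [0.418  0.3499 0.2558] rot [-3.140e+00 -2.000e-03 -3.062e+00] w 0.0005
```

```bash
python3 -m crank '[{"dp":[0,0,0.9],"yaw":0,"gripper":0},{"dp":[0,0,1],"yaw":0,"gripper":0},{"dp":[0,0,1],"yaw":0,"gripper":0},{"dp":[0,0,0.9],"yaw":0,"gripper":0},{"dp":[0,0,0.42],"yaw":0,"gripper":0}]' >/dev/null
python3 -m crank '[{"dp":[0,0,0],"yaw":0,"gripper":0},{"dp":[-0.5,0.06,0],"yaw":0,"gripper":0},{"dp":[-0.5,0.06,0],"yaw":0,"gripper":0},{"dp":[-0.5,0.06,0],"yaw":0,"gripper":0},{"dp":[-0.5,0.06,0],"yaw":0,"gripper":0}]'|grep -E 'eef|wrist'
python3 -m crank '[{"dp":[-0.5,0.06,0],"yaw":0,"gripper":0},{"dp":[-0.5,0.06,0],"yaw":0,"gripper":0},{"dp":[-0.5,0.06,0],"yaw":0,"gripper":0},{"dp":[-0.5,0.06,0],"yaw":0,"gripper":0},{"dp":[-0.3,0,0],"yaw":0,"gripper":0}]'|grep -E 'eef|wrist'
python3 -m crank '[{"dp":[0,0,0],"yaw":0,"gripper":0},{"dp":[0.4,0,-0.5],"yaw":0,"gripper":0},{"dp":[0.5,0,-1],"yaw":0,"gripper":0},{"dp":[0,0,-1],"yaw":0,"gripper":0},{"dp":[0,0,-1],"yaw":0,"gripper":0}]'|grep -E 'eef|wrist'
python3 -m crank '[{"dp":[0,0,-1],"yaw":0,"gripper":0},{"dp":[1,-1,0],"yaw":0,"gripper":0},{"dp":[1,-1,0],"yaw":0,"gripper":0},{"dp":[0,-1,0],"yaw":0,"gripper":0},{"dp":[0,-1,0],"yaw":0,"gripper":0}]' >/dev/null
python3 -m crank '[{"dp":[0,-1,0],"yaw":0,"gripper":0},{"dp":[0,-1,0],"yaw":0,"gripper":0},{"dp":[0,-1,0],"yaw":0,"gripper":0},{"dp":[0,-1,0],"yaw":0,"gripper":0},{"dp":[0,-1,0],"yaw":0,"gripper":0}]' >/dev/null
python3 -m crank '[{"dp":[0,-1,0],"yaw":0,"gripper":0},{"dp":[0,-1,0],"yaw":0,"gripper":0},{"dp":[0,-1,0],"yaw":0,"gripper":0},{"dp":[0,-1,0],"yaw":0,"gripper":0},{"dp":[0,-1,0],"yaw":0,"gripper":0}]' >/dev/null
python3 -m crank '[{"dp":[0,-1,0],"yaw":0,"gripper":0},{"dp":[0,-1,0],"yaw":0,"gripper":0},{"dp":[0,-1,0],"yaw":0,"gripper":0},{"dp":[0,0,0],"yaw":0,"gripper":0}]'
python3 - <<'E'
from h import *
im=robot.read_camera("top");cv2.imwrite("pics/t16.png",im)
a=cv2.resize(im[90:290,130:430],(800,533),interpolation=cv2.INTER_CUBIC);cv2.imwrite("pics/c16.png",a)
E
```

```text
eef_pos: [0.4697, 0.3604, 0.1529]
wrist_force: [-1.0, -0.5, 2.2]
eef_pos: [0.5249, 0.3707, 0.152]
wrist_force: [-20.4, 0.2, 11.7]
eef_pos: [0.503, 0.3687, 0.2407]
wrist_force: [0.3, -0.6, 0.4]
time: 84.9
eef_pos: [0.4869, -0.0619, 0.2652]
tcp_rot: [-3.14, 0.002, -3.066]
wrist_force: [-0.3, 0.2, 0.3]
width: 0.0005
grip_force: 0.0
```

View pics/c16.png

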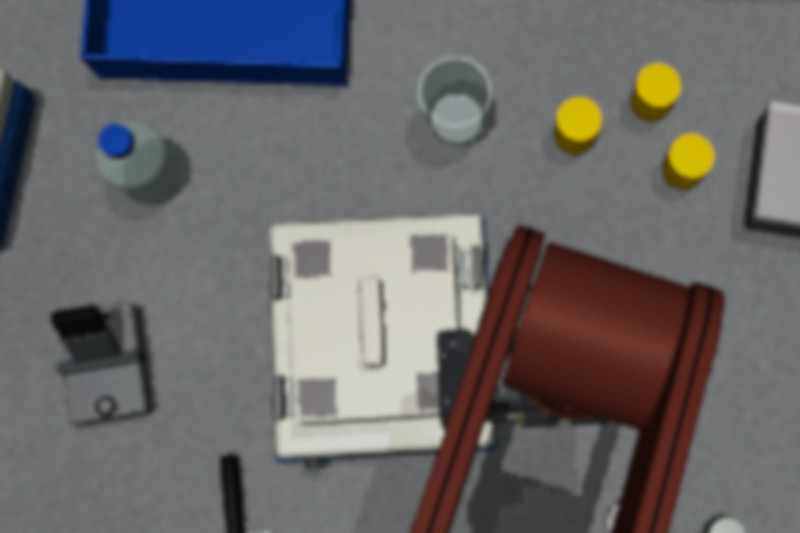

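The handle leans away from the ring at (80,320), so the isolator is on. The cover sits squarely on the shaker with its pads at (312,258), (430,252) and (318,396), and the neighbouring things are where they were.

```bash
python3 -c "
from rig import robot
print(robot.finish_job())"
```

```text
the job is handed in; nothing more can be done
None
```

The job is handed in, no verdict returned: isolator switched off first, all four blue-capped jars upright in the tray (one had wedged at a slant and was reset), cover pressed home at all four corners (each about 116 mm), and isolator back on.

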